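Set the enamelled work out to dry

ROBOT

A 7-joint arm with a two-finger parallel gripper is mounted at the origin on the work surface. World frame = base frame: x ahead of the robot, y to its left, z up, the work surface at z = 0. Lengths are in m, angles in degrees, forces in N, time in s.
With the tool pointing down it reaches from about 0.35 to 0.775 m from the base axis. Payload 3.1 kg.
Tool frame: the origin (TCP) lies on the centre line of the jaws, within the pads' length; the fingertips stand 17 mm ahead of it and the grasp point (between the pads) lies 2 mm behind it (robot.tip_reach is the distance from the TCP to the fingertips, in m); z points along the fingers, y is the direction in which the jaws open and shut (so a half turn about z gives the same grasp; the last joint's range is limited). The gripper opens to 85 mm and grips with 20 to 120 N. Pads are 22 mm wide; open, the fingers measure 114 mm over their backs; the gripper's body (76 mm by 85 mm) begins 54 mm behind the grasp point. The pads swing forward as they close: fully open they stand 13 mm farther back than shut.
Start: joints at [-77.905, 17.813, 0.802, 86.603, -0.252, 75.585, -1.558], TCP at [0.138, 0.533, 0.248] pointing down, gripper open.
Joint ranges: [-154.91, 154.91], [-16.99, 109.72], [-72.82, 74.43], [7.12, 147.25], [-82.49, 262.49], [11.32, 116.49], [-174.64, 174.64]. Speed limits (degrees/s): [159.86, 159.86, 180, 180, 180, 180, 180].

INTERFACE

Orientations are given as [roll, pitch, yaw] about the fixed x, y, z axes, in that order (R = Rz(yaw) Ry(pitch) Rx(roll)).
In Python, from station import robot, fingers, vision, workorder, recognise gives the robot as it stands. Calls block until the motion is done:
- robot.move_to(position, orientation): joint-space move of the TCP to a pose.
- robot.line_to(position, orientation=None, velocity=0.15, f_stop=None): straight line of the TCP; orientation=None keeps the orientation; velocity is the mean speed in m/s. With f_stop (N) it stops when the force on the tool has changed by that much, and returns True; else False.
- robot.move_j(angles): joint-space move.
- fingers.gripper_to(opening, force=None): opening from 0.0 (shut) to 1.0 (fully open); force is the grip in N (None keeps the last); returns when the fingers have stopped.
- robot.pause(seconds).
- robot.inverse_kinematics(position, orientation): joint angles nearest the present ones, or None.
- vision.grab_frame(name): name is "side" or "top"; returns the picture (400x640x3 uint8, red, green, blue); there is no depth.
- vision.calibration(name): a dict with "mtx" (3x3 intrinsics, pixels), "extrinsics" (4x4, takes a point from world to camera coordinates). Camera axes: x right, y up, looking along -z (the intrinsics and any distortion apply to the point x, -y, -z); pixel columns grow to the right and rows downward; lengths in m; the calibration is good to about 2 mm. A picture is of the moment at which its call begins. calibration takes no time and is no camera call.
A pose or a line that the arm cannot do raises robot.PlanningError and nothing moves.
- workorder.close_job(): hands the job in, once; it reports no verdict.
Trained networks look in the newest picture that a camera, given by its name, has taken for a name from the list of things; names that differ only in an ending like _2 or _b are one class to them, and where a whole thing is asked for, a point or a joint stands for the part that bears it (a point fixed in the world has none). Each returns a list of dicts, best first, with "p" (0 to 1); they miss things now and then, are a little off and sometimes report something else, mostly with a low value. They report only what shows in the picture. A call takes as long as a camera call.
- recognise(label, camera): "rect" ([centre column, centre row, width, height] in pixels, round what is visible of it).
Readings, each from a call of its own:
- robot.current_time_s(): time.
- robot.current_joint_positions(): joint angles.
- robot.current_dq(): joint speeds.
- robot.current_joint_torque(): joint torques, N m.
- robot.current_tool_pos(): TCP position.
- robot.current_eef_rot(): TCP orientation.
- robot.current_contact_force(): force on the tool from outside, world axes, zero at the start.
- robot.current_torque(): the same for the moment, N m.
- robot.current_finger_gap(): opening from 0.0 (shut) to 1.0 (fully open).
Only numpy, scipy, OpenCV 4.12 (cv2) and the standard library are available. Lean on these libraries where they do the work, as an engineer would, in place of code of your own. Each camera call takes 0.05 s, during which the arm holds its last target.

TASK

Set the finished work out to dry: hang every copper cuff over the horizontal drying rail, arch up with the rail running through it, and stand every enamelled plaque upright on its lower edge in the slotted rack, one to a slot and right down on the slot's floor, centred across the rack. Only when all of it is in place, switch the blower on by pushing its red lever all the way over away from you. Leave the two loose copper cups and the grey jar near the rail and rack where they are.

Things in the scene. Friction and masses are not known exactly. Their poses are not given: they have to be found in the camera images.
- cuff1: Copper cuff: rigid band 4 mm thick bent to an upright arch, standing on its two ends, opening down. 60 mm wide outside (x), 44 mm along the band's width (y), 70 mm high (z). Round crown (outer radius 30) on straight legs; crown underside 66 mm above the origin; the thickened ends turn in, leaving a 36 mm gap at the bottom. Origin: centre of the underside, z up. 0.12 kg. May be absent.
- cuff2: Copper cuff: rigid band 4 mm thick bent to an upright arch, standing on its two ends, opening down. 60 mm wide outside (x), 44 mm along the band's width (y), 70 mm high (z). Round crown (outer radius 30) on straight legs; crown underside 66 mm above the origin; the thickened ends turn in, leaving a 36 mm gap at the bottom. Origin: centre of the underside, z up. 0.12 kg. May be absent.
- cuff3: Copper cuff: rigid band 4 mm thick bent to an upright arch, standing on its two ends, opening down. 60 mm wide outside (x), 44 mm along the band's width (y), 70 mm high (z). Round crown (outer radius 30) on straight legs; crown underside 66 mm above the origin; the thickened ends turn in, leaving a 36 mm gap at the bottom. Origin: centre of the underside, z up. 0.12 kg. May be absent.
- cuff4: Copper cuff: rigid band 4 mm thick bent to an upright arch, standing on its two ends, opening down. 60 mm wide outside (x), 44 mm along the band's width (y), 70 mm high (z). Round crown (outer radius 30) on straight legs; crown underside 66 mm above the origin; the thickened ends turn in, leaving a 36 mm gap at the bottom. Origin: centre of the underside, z up. 0.12 kg. May be absent.
- rail: Drying rail, fixed: steel bar 16 mm in diameter and 380 mm long along the rail's own y axis, on two posts at its ends (y = -190 and +190 mm; feet 70 mm across). Bar centre line 180 mm above the origin, which is on the table midway between the posts. z up.
- plaque1: Enamelled copper plaque, blue faces with a brass flower: 8 mm thick (x), 80 mm wide (y), 90 mm high (z). Origin: centre of the lower edge face. At the start its lower 45 mm stand in the inclined slot of rest1, leaning 18 degrees with the top towards the robot; the upper 45 mm are free on both faces. Slide it out along its own z. 0.16 kg. May be absent.
- plaque2: Enamelled copper plaque, green faces with a brass flower: 8 mm thick (x), 80 mm wide (y), 90 mm high (z). Origin: centre of the lower edge face. At the start its lower 45 mm stand in the inclined slot of rest2, leaning 18 degrees with the top towards the robot; the upper 45 mm are free on both faces. Slide it out along its own z. 0.16 kg. May be absent.
- plaque3: Enamelled copper plaque, red faces with a brass flower: 8 mm thick (x), 80 mm wide (y), 90 mm high (z). Origin: centre of the lower edge face. At the start its lower 45 mm stand in the inclined slot of rest3, leaning 18 degrees with the top towards the robot; the upper 45 mm are free on both faces. Slide it out along its own z. 0.16 kg. May be absent.
- rest1: Wooden rest, fixed, 90 mm square and about 60 mm high, with an inclined slot holding a plaque; its x axis points away from the robot, plaques lean to its -x. Origin: centre of the underside.
- rest2: Wooden rest, fixed, 90 mm square and about 60 mm high, with an inclined slot holding a plaque; its x axis points away from the robot, plaques lean to its -x. Origin: centre of the underside.
- rest3: Wooden rest, fixed, 90 mm square and about 60 mm high, with an inclined slot holding a plaque; its x axis points away from the robot, plaques lean to its -x. Origin: centre of the underside.
- rack: Slotted wooden rack, fixed: block 100 mm (x) by 199 mm (y), 52 mm high, with four slots 15 mm wide running right across along x, centred at y = -72, -24, +24, +72 mm in its own frame. Slot floors are 12 mm above the origin, so slots are 40 mm deep. Origin: centre of the underside, z up.
- switch (a joint): Angle of the blower's toggle lever (rad): about 0 = off, leaning to its base's -x side; 1.0 = fully over to its base's +x side, on. It stays where it is left; about 1 N at the ball moves it.
- switch_tip (a point): Centre of the red 26 mm ball at the end of the 80 mm switch lever.
- switch_base: Grey switch block, fixed, 70 x 50 mm and 25 mm high; origin: centre of the underside; the lever's pivot is 22 mm above it, and the lever swings in the block's x-z plane towards +x.
- cup1: Open copper cup, 68 mm across and 95 mm high, a bystander to be left alone. Origin: centre of the underside.
- cup2: Open copper cup, 68 mm across and 95 mm high, a bystander to be left alone. Origin: centre of the underside.
- jar: Grey jar with a black cap, 70 mm across and 100 mm high, a bystander to be left alone. Origin: centre of the underside.

How it is judged:
By the outcome, as a careful person would: the job done as asked, in the order asked, and still so for the second after the job is handed in, with the robot touching nothing.
Of cuff1, cuff2, cuff3, cuff4 only 3 to 4 are there at a start; the rules pass over those that are not, and their reading is None.
Of plaque1, plaque2, plaque3 only 2 to 3 are there at a start; the rules pass over those that are not, and their reading is None.
At some moment in a run one of cuff1, cuff2, cuff3, cuff4 may be knocked a few centimetres aside while the robot is not near it.
It also fails if it takes over 210 s, if anything falls off the work surface, if the arm or the gripper's body presses on something with over 40 N, if the wrist force passes 120 N, or if a joint passes its speed limit or range.

## Working session

There is one attempt and no reset: what is moved stays moved. The work goes in short steps, each a Python script; the robot and the scene stay as the last script left them, time stands still between calls to the robot, and variables do not carry over. Pictures are saved under pics/ and viewed, and the job is handed in when it is done.

```bash
mkdir -p pics; ls; python3 - <<'E'
from station import robot, fingers, vision, workorder, recognise
import cv2, numpy as np
np.set_printoptions(precision=4,suppress=True)
for n in ("side","top"):
    im=vision.grab_frame(n); cv2.imwrite(f"pics/a_{n}.png",im[:,:,::-1])
    c=vision.calibration(n); print(n,c)
    for l in ["cuff1","rail","plaque1","plaque2","plaque3","rest1","rack","switch_tip","switch_base","cup1","jar"]:
        print(l,[(round(d["p"],2),[round(float(v)) for v in d["rect"]]) for d in recognise(l,n)])
print(robot.current_time_s())
E
```

```text
pics
side {'mtx': array([[419.8201,   0.    , 325.6543],
       [  0.    , 419.8201, 193.1065],
       [  0.    ,   0.    ,   1.    ]]), 'extrinsics': array([[ 0.9607, -0.2772, -0.0142, -0.5514],
       [ 0.2134,  0.7049,  0.6764, -0.1651],
       [-0.1775, -0.6528,  0.7364, -1.0296],
       [ 0.    ,  0.    ,  0.    ,  1.    ]])}
cuff1 [(0.84, [250, 129, 24, 28]), (0.79, [267, 188, 29, 30]), (0.54, [249, 154, 24, 22])]
rail [(0.66, [358, 168, 52, 157])]
plaque1 [(0.72, [296, 256, 23, 47]), (0.66, [304, 296, 23, 43]), (0.57, [331, 350, 31, 50])]
plaque2 [(0.72, [296, 256, 23, 47]), (0.66, [304, 296, 23, 43]), (0.57, [331, 350, 31, 50])]
plaque3 [(0.72, [296, 256, 23, 47]), (0.66, [304, 296, 23, 43]), (0.57, [331, 350, 31, 50])]
rest1 [(0.88, [296, 265, 36, 44]), (0.86, [334, 353, 54, 61]), (0.56, [304, 311, 47, 56])]
rack [(0.85, [372, 301, 74, 100])]
switch_tip [(0.72, [286, 213, 16, 16]), (0.18, [364, 146, 24, 37])]
switch_base [(0.77, [290, 220, 31, 37])]
cup1 [(0.88, [364, 147, 25, 39]), (0.81, [304, 160, 20, 44])]
jar []
top {'mtx': array([[378.3855,   0.    , 319.939 ],
       
[... 446 characters left out ...]
53, 38, 20]), (0.66, [392, 246, 36, 14]), (0.6, [482, 242, 46, 15]), (0.36, [289, 161, 177, 48])]
plaque2 [(0.93, [434, 253, 38, 20]), (0.66, [392, 246, 36, 14]), (0.6, [482, 242, 46, 15]), (0.36, [289, 161, 177, 48])]
plaque3 [(0.93, [434, 253, 38, 20]), (0.66, [392, 246, 36, 14]), (0.6, [482, 242, 46, 15]), (0.36, [289, 161, 177, 48])]
rest1 [(0.72, [386, 247, 42, 32]), (0.72, [471, 241, 40, 34]), (0.58, [429, 252, 38, 30])]
rack [(0.86, [438, 196, 80, 39]), (0.52, [263, 209, 30, 34])]
switch_tip [(0.56, [340, 247, 13, 12])]
switch_base [(0.79, [339, 238, 23, 34]), (0.42, [439, 196, 82, 43])]
cup1 [(0.94, [261, 138, 29, 30]), (0.81, [262, 210, 27, 28])]
jar [(0.61, [427, 147, 37, 38])]
1.2
```

```bash
python3 - <<'E'
import cv2
s=cv2.imread("pics/a_side.png");t=cv2.imread("pics/a_top.png")
cv2.imwrite("pics/b_side.png",cv2.resize(s[90:400,200:440],None,fx=2.4*0.8,fy=1.92,interpolation=cv2.INTER_CUBIC))
cv2.imwrite("pics/b_top.png",cv2.resize(t[110:310,140:540],None,fx=2,fy=2,interpolation=cv2.INTER_CUBIC))
E
```

```text
(no output)
```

View pics/a_side.png

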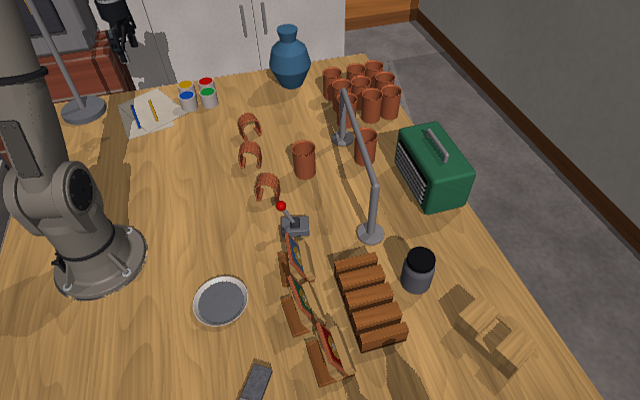

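View pics/a_top.png

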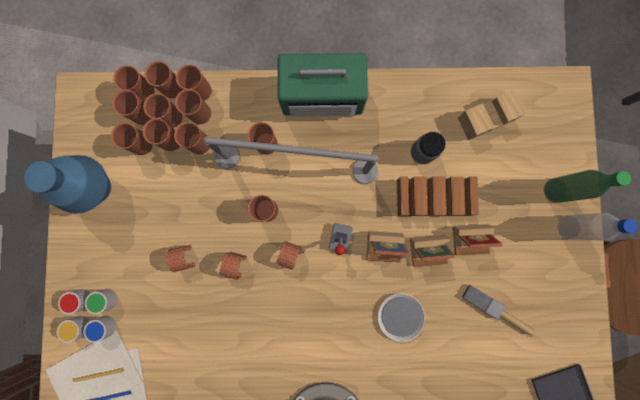

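View pics/b_side.png

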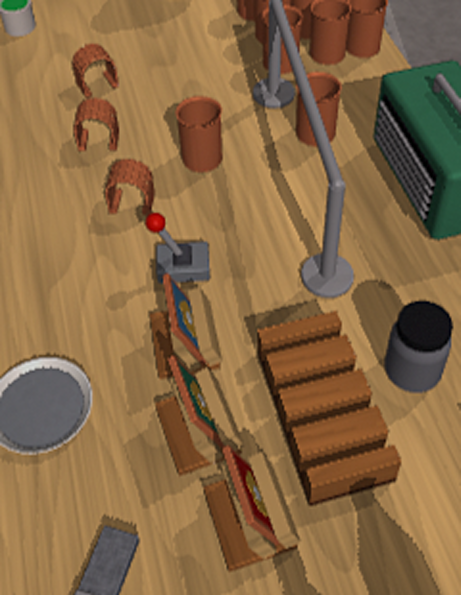

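View pics/b_top.png

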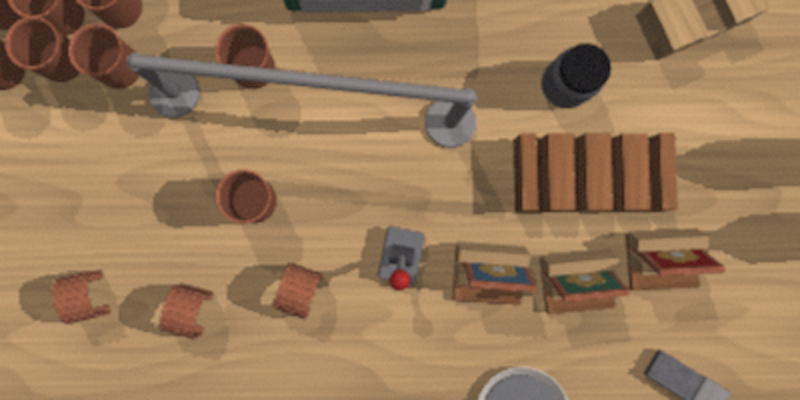

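The top view (up is +x, right is -y) shows three cuffs at (181,260), (230,265) and (288,254). The three plaques in their rests are blue (388,245), green (433,251) and red (480,241). The rail runs from (207,141) to (376,159), the rack is at (438,196) and the red ball at (340,250). I'll zoom in to read corners.

```bash
cat > zoom.py <<'E'
import cv2
def zoom(src,dst,c0,r0,w,h,f):
    im=src if not isinstance(src,str) else cv2.imread(src)
    z=cv2.resize(im[r0:r0+h,c0:c0+w],None,fx=f,fy=f,interpolation=cv2.INTER_CUBIC)
    for k in range(0,w,10):
        cv2.line(z,(k*f,0),(k*f,6),(255,255,255),1)
        if k%20==0: cv2.putText(z,str(c0+k),(k*f,16),0,.38,(255,255,255),1)
    for k in range(0,h,10):
        cv2.line(z,(0,k*f),(6,k*f),(255,255,255),1)
        if k%20==0: cv2.putText(z,str(r0+k),(8,k*f+4),0,.38,(255,255,255),1)
    cv2.imwrite(dst,z)
if __name__=="__main__":
    zoom("pics/a_top.png","pics/c1.png",360,165,130,100,6)
    zoom("pics/a_top.png","pics/c2.png",160,230,200,60,4)
    zoom("pics/a_side.png","pics/c3.png",270,230,145,150,4)
    zoom("pics/a_side.png","pics/c4.png",230,100,80,150,4)
E
python3 zoom.py
```

```text
(no output)
```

View pics/c1.png

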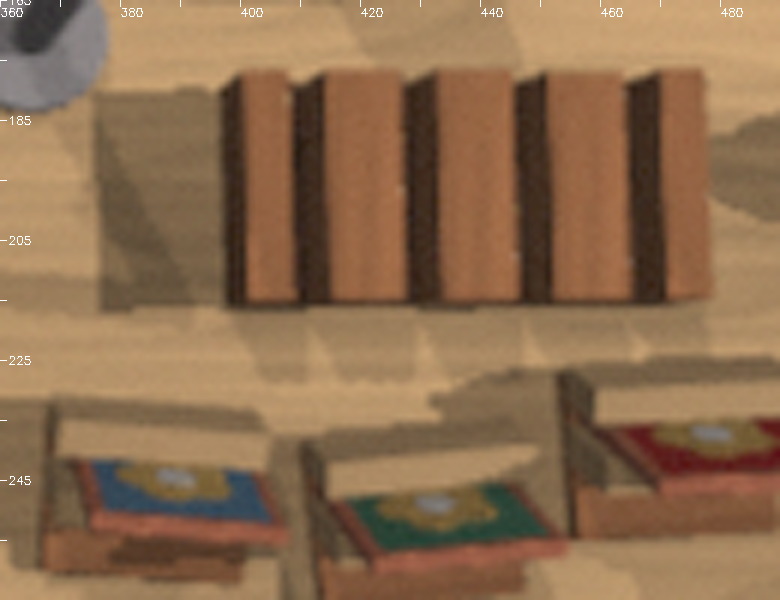

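View pics/c2.png

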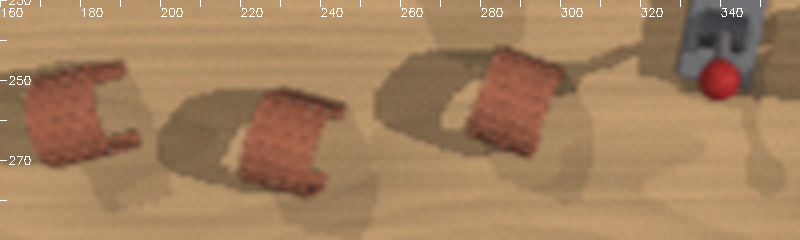

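View pics/c3.png

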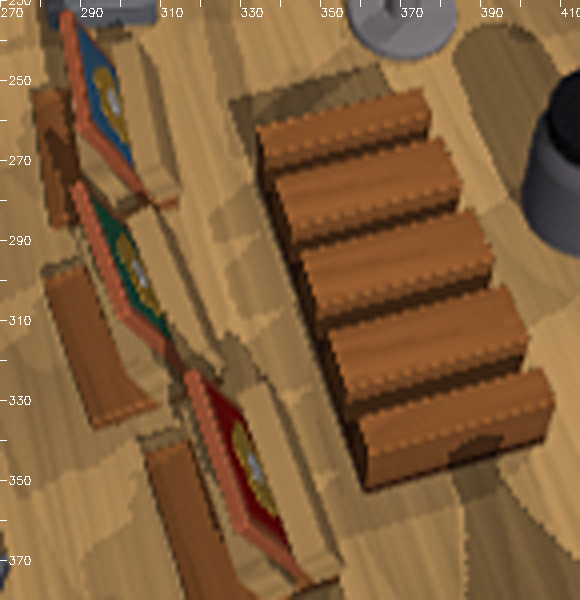

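View pics/c4.png

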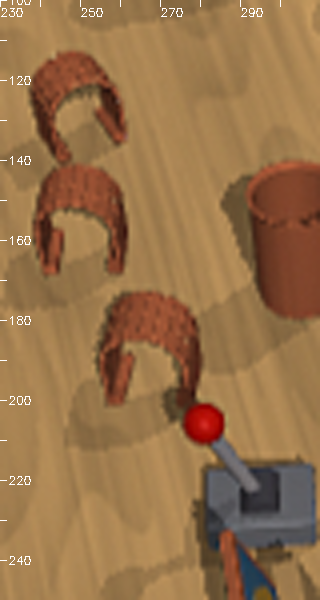

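```bash
cat > geo.py <<'E'
import numpy as np, cv2, json
from scipy.optimize import least_squares, minimize
from scipy.spatial.transform import Rotation as Rn
from station import vision
np.set_printoptions(precision=4,suppress=True)
CAL={n:vision.calibration(n) for n in("side","top")}
def proj(P,cam):
    P=np.atleast_2d(P);c=CAL[cam];E=c["extrinsics"];Q=P@E[:3,:3].T+E[:3,3]
    Q=Q*[1,-1,-1];uv=Q@c["mtx"].T
    return uv[:,:2]/uv[:,2:]
def Rz(a): return Rn.from_euler("z",a,degrees=True).as_matrix()
def tf(P,x,y,yaw,z=0): return np.atleast_2d(P)@Rz(yaw).T+[x,y,z]
def fit(obs,x0):
    "obs: list (cam, local pt mm, px)"
    def res(p): return np.concatenate([(proj(tf(np.array(l)/1e3,p[0],p[1],p[2]*50),c)-px)[0] for c,l,px in obs])
    s=least_squares(res,[x0[0],x0[1],x0[2]/50],loss="soft_l1"); return np.array([s.x[0],s.x[1],s.x[2]*50]),res(s.x).reshape(-1,2)
# cuff model quads
def cuff_quads():
    def path(r):
        return [(r,0),(r,40)]+[(r*np.cos(t),40+r*np.sin(t)) for t in np.linspace(0,np.pi,17)[1:-1]]+[(-r,40),(-r,0)]
    o=path(30);i=path(26);q=[]
    for k in range(len(o)-1):
        for y in(-22,22): q.append([(o[k][0],y,o[k][1]),(o[k+1][0],y,o[k+1][1]),(i[k+1][0],y,i[k+1][1]),(i[k][0],y,i[k][1])])
        for p in(o,i): q.append([(p[k][0],-22,p[k][1]),(p[k+1][0],-22,p[k+1][1]),(p[k+1][0],22,p[k+1][1]),(p[k][0],22,p[k][1])])
    for s in(-1,1):
        x0,x1=s*18,s*30
        for y in(-22,22): q.append([(x0,y,0),(x1,y,0),(x1,y,4),(x0,y,4)])
        q.append([(x0,-22,0),(x0,22,0),(x0,22,4),(x0,-22,4)]);q.append([(x0,-22,4),(x0,22,4),(x1,22,4),(x1,-22,4)])
    return np.array(q)/1e3
CQ=cuff_quads()
def render(quads,cam,S=4):
    m=np.zeros((400*S,640*S),np.uint8)
    uv=(proj(quads.reshape(-1,3),cam)+.5)*S-.5
    for q in uv.reshape(-1,4,2): cv2.fillConvexPoly(m,np.round(q*16).astype(np.int32),255,shift=4)
    return cv2.resize(m,(640,400),interpolation=cv2.INTER_AREA).astype(np.float32)/255
def copper(im):
    h=cv2.cvtColor(im,cv2.COLOR_RGB2HSV).astype(int); H,S,V=h[...,0],h[...,1],h[...,2]
    return (((H<9)|(H>170))&(S>95)&(V>50)).astype(np.float32)
def fitcuff(masks,x0,rects):
    "masks: {cam:mask}; rects {cam:(c0,r0,c1,r1)}"
    B={}
    for c,(a,b,d,e) in rects.items(): B[c]=(cv2.GaussianBlur(masks[c][b:e,a:d],(0,0),1.0),(a,b,d,e))
    def cost(p):
        Q=tf(CQ.reshape(-1,3),p[0],p[1],p[2]*500,p[3] if len(p)>3 else 0).reshape(-1,4,3);t=0
        for c,(m,(a,b,d,e)) in B.items():
            r=render(Q,c)[b:e,a:d]; t+=((cv2.GaussianBlur(r,(0,0),1.0)-m)**2).sum()
        return t
    best=None
    for dy in(-20,0,20):
        p=np.array([x0[0],x0[1],(x0[2]+dy)/500])
        s=minimize(cost,p,method="Nelder-Mead",options=dict(initial_simplex=p+np.array([[0,0,0],[.012,0,0],[0,.012,0],[0,0,.03]]),xatol=2e-4,fatol=.05,maxiter=150))
        if best is None or s.fun<best.fun: best=s
    return np.array([best.x[0],best.x[1],best.x[2]*500]),best.fun
def ray(cam,px,z):
    "px at known height z -> xy"
    from scipy.optimize import fsolve
    return fsolve(lambda p:(proj([p[0],p[1],z],cam)[0]-px),[.55,0])
E
cat > m1.py <<'E'
from geo import *
S,T="side","top"
C=lambda s,x,y,z:(s,(x,y,z))
def O(l): return [(c,p,np.array(px)) for c,p,px in l]
rack,r=fit(O([(T,(50,99.5,52),(400.3,177.2)),(T,(50,-99.5,52),(477.2,176.7)),(T,(-50,99.5,52),(401,215)),(T,(-50,-99.5,52),(478.7,214.5)),
 (S,(50,99.5,52),(375.5,252.5)),(S,(-50,99.5,52),(334.5,262.5)),(S,(-50,-99.5,52),(360.5,335.8)),(S,(-50,-99.5,0),(362,353)),(S,(50,-99.5,52),(407.5,323.8))]),(.6,-.3,0))
print("rack",rack,"\n",r.T)
rail,r=fit(O([(T,(0,190,180),(206.5,141)),(T,(0,-190,180),(376,158.5)),(T,(0,190,5),(227,158.5)),(T,(0,-190,5),(366,171)),
 (S,(0,-190,180),(375.5,185.3)),(S,(0,-190,5),(370.3,234.3)),(S,(0,190,180),(343,93)),(S,(0,190,5),(343,139))]),(.7,.1,-5))
print("rail",rail,"\n",r.T)
# plaques, common z0
obs=[[(T,(-4,40,90),(375.3,253.2)),(T,(-4,-40,90),(407.8,255.3)),(S,(-4,40,90),(285.5,233.5)),(S,(4,40,90),(288.8,233)),(S,(-4,-40,90),(292.5,261.2))],
[(T,(-4,40,90),(422.7,260)),(T,(-4,-40,90),(454.7,257)),(S,(-4,40,90),(288.5,276.5)),(S,(4,40,90),(291.8,275.5)),(S,(-4,-40,90),(300,305.8))],
[(T,(-4,40,90),(470,246.7)),(T,(-4,-40,90),(501.5,246)),(S,(-4,40,90),(316.5,323.5)),(S,(4,40,90),(320,322.5)),(S,(-4,-40,90),(329.5,360.5))]]
L=Rn.from_euler("y",-18,degrees=True).as_matrix()
def res(p):
    o=[]
    for k in range(3):
        x,y,a=p[3*k:3*k+3]
        for c,l,px in obs[k]: o.append((proj(tf(L@(np.array(l)/1e3),x,y,a*50,p[9]),c)-px)[0])
    return np.concatenate(o)
s=least_squares(res,[.5,-.2,0,.5,-.3,0,.5,-.4,0,.015],loss="soft_l1");p=s.x
pl=[[p[3*k],p[3*k+1],p[3*k+2]*50] for k in range(3)];print("plaq",np.array(pl),"z0",p[9]);print(res(p).reshape(-1,2).T)
# ball
b=least_squares(lambda q:np.concatenate([proj(q,T)[0]-(339.6,249.7),proj(q,S)[0]-(281,205.8)]),[.5,0,.09]);print("ball",b.x,b.fun)
sw,r=fit(O([(T,(-35,25,25),(329.5,248.5)),(T,(35,25,25),(335,226.5)),(T,(35,-25,25),(353,228.5))]),(.55,-.05,0));print("sw",sw,r.T)
# cuffs
mk={n:copper(cv2.imread(f"pics/a_{n}.png")[:,:,::-1]) for n in(S,T)}
for n in mk: cv2.imwrite(f"pics/m_{n}.png",mk[n]*255)
cu=[]
for tr,sr in[((181,260),(250,129)),((230,265),(249,154)),((288,254),(267,190))]:
    x0=ray(T,tr,.06)
    R={T:(tr[0]-24,tr[1]-20,tr[0]+24,tr[1]+20),S:(sr[0]-17,sr[1]-19 if tr[0]!=230 else sr[1]-13,sr[0]+14,sr[1]+19 if tr[0]!=181 else sr[1]+12)}
    f=fitcuff(mk,[x0[0],x0[1],0],R);print("cuff",f);cu.append(list(f[0]))
json.dump(dict(rack=list(rack),rail=list(rail),pl=pl,z0=p[9],ball=list(b.x),sw=list(sw),cu=cu),open("poses.json","w"))
E
python3 m1.py
```

```text
rack [ 0.583  -0.2988 -0.6377] 
 [[-0.3666 -0.3405 -0.4178 -0.5084 -1.3487 -1.7883  0.2789 -2.4192  0.5559]
 [-1.6426 -1.0962 -0.8969 -0.2998 -0.987  -0.9245  8.101   1.3034  6.821 ]]
rail [ 0.6783  0.0711 -6.4965] 
 [[ 2.1026 -1.1339  0.7322 -0.0232 -0.7284 -0.491  -1.0472 -1.8498]
 [-0.1754 -0.8219 -2.4065 -0.8188  1.5748 -0.0416 -1.8523 -0.2449]]
plaq [[ 0.473  -0.1665 -2.6204]
 [ 0.4592 -0.2753  3.9602]
 [ 0.487  -0.3924  2.0115]] z0 0.01528404676510391
[[-0.0002  0.5286 -0.5272 -0.6118 -1.2218 -0.7318  0.2163 -0.5635 -0.4628
  -0.4467 -0.551   0.9434 -0.6001 -0.3544 -0.4314]
 [-2.2239 -3.1108 -0.1956 -1.01    1.0934 -1.8442 -1.4542  0.153  -0.5889
   4.0411 -1.0725 -1.8494 -0.1974 -0.9644  2.7578]]
ball [ 0.4495 -0.0391  0.0974] [ 0.1413 -1.0402 -1.0373  0.0886]
sw [  0.4701  -0.0469 -12.9592] [[-0.272  -0.1255  0.4203]
 [ 2.0233 -2.0902 -0.007 ]]
cuff (array([0.4284, 0.374 , 5.0791]), np.float64(228.73025512695312))
cuff (array([ 0.4088,  0.236 , -8.6357]), np.float64(239.66107177734375))
cuff (array([  0.4341,   0.0903, -14.7106]), np.float64(329.478271484375))[ WARN:0@1.478] global loadsave.cpp:1063 imwrite_ Unsupported depth image for selected encoder is fallbacked to CV_8U.
```

```bash
cat > ov.py <<'E'
from geo import *
from zoom import zoom
import sys
def overlay(d,tag,pre="pics/a_"):
    L=Rn.from_euler("y",-18,degrees=True).as_matrix()
    def box(a,b): return np.array([(x,y,z) for x in(a[0],b[0]) for y in(a[1],b[1]) for z in(a[2],b[2])])/1e3
    E=[(i,j) for i in range(8) for j in range(8) if i<j and bin(i^j).count("1")==1]
    F={}
    for n in("side","top"):
        s=4 if n=="top" else 3
        im=cv2.resize(cv2.imread(f"{pre}{n}.png"),None,fx=s,fy=s,interpolation=cv2.INTER_CUBIC)
        def line(P,c):
            uv=(proj(P,n)+.5)*s
            for a,b in zip(uv[:-1],uv[1:]): cv2.line(im,tuple(int(v*16) for v in a),tuple(int(v*16) for v in b),c,1,cv2.LINE_AA,4)
        def bx(V,c):
            for i,j in E: line(V[[i,j]],c)
        bx(tf(box((-50,-99.5,0),(50,99.5,52)),*d["rack"]),(255,255,0))
        for p in d["pl"]: bx(tf(box((-4,-40,0),(4,40,90))@L.T,*p,d["z0"]),(0,255,0))
        bx(tf(box((-35,-25,0),(35,25,25)),*d["sw"]),(255,255,0))
        line(tf(np.array([(0,-190,0),(0,-190,180),(0,190,180),(0,190,0)])/1e3,*d["rail"]),(0,255,255))
        for c in d["cu"]:
            for y in(-22,22):
                pts=[(30,y,0),(30,y,40)]+[(30*np.cos(t),y,40+30*np.sin(t)) for t in np.linspace(0,np.pi,13)]+[(-30,y,0)]
                line(tf(np.array(pts)/1e3,*c[:3]),(0,255,0))
        F[n]=im
    cv2.imwrite(f"pics/{tag}_top1.png",F["top"][165*4:265*4,330*4:510*4]);cv2.imwrite(f"pics/{tag}_top2.png",F["top"][130*4:280*4,165*4:355*4][:600])
    cv2.imwrite(f"pics/{tag}_side1.png",F["side"][200*3:390*3,235*3:430*3]);cv2.imwrite(f"pics/{tag}_side2.png",F["side"][80*3:240*3,230*3:400*3])
if __name__=="__main__": overlay(json.load(open("poses.json")),sys.argv[1])
E
python3 ov.py o1
```

```text
(no output)
```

View pics/o1_top1.png

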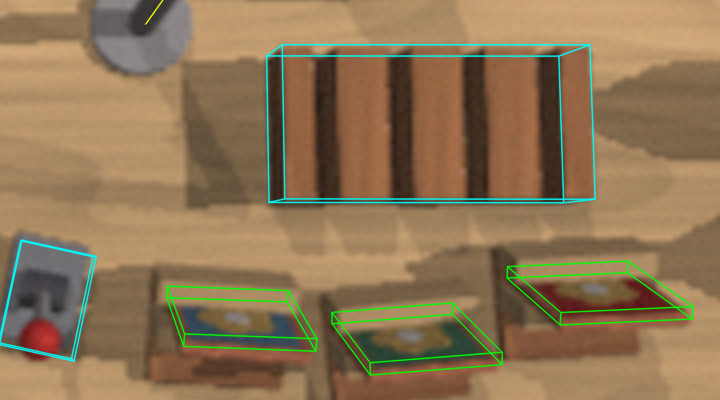

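View pics/o1_side1.png

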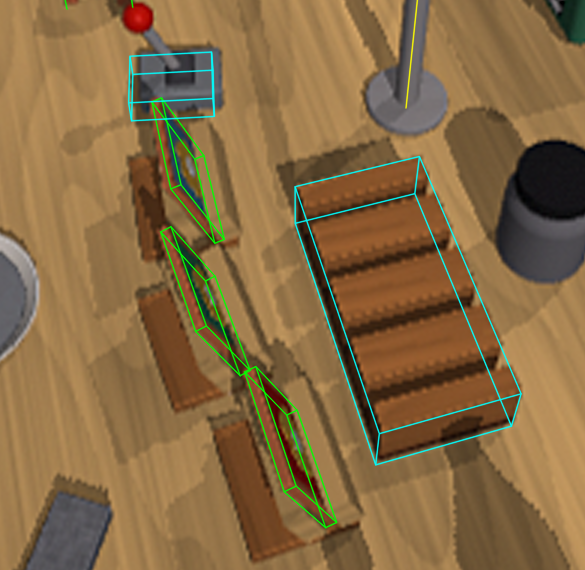

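View pics/o1_top2.png

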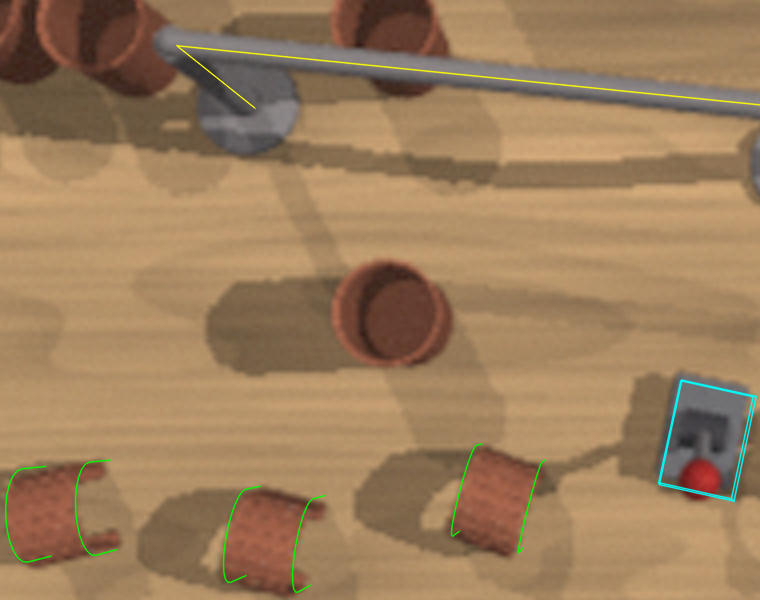

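View pics/o1_side2.png

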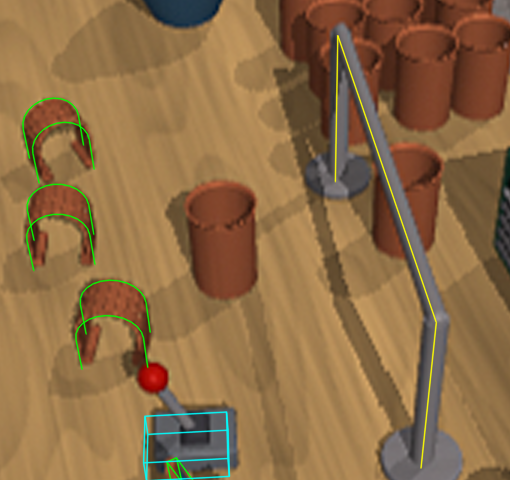

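```bash
python3 - <<'E'
import cv2,numpy as np
from zoom import zoom
a=cv2.imread("pics/m_top.png");b=cv2.imread("pics/m_side.png")
zoom("pics/a_top.png","pics/d1.png",315,215,50,45,8)
zoom("pics/a_side.png","pics/d2.png",265,190,60,65,8)
zt=cv2.resize(a[230:290,160:320],None,fx=4,fy=4);zs=cv2.resize(b[105:215,230:300],None,fx=4,fy=4)
m=np.zeros((680,640,3),np.uint8);m[:240]=zt;m[240:,:280]=zs;cv2.imwrite("pics/d3.png",m[:600])
E
```

```text
(no output)
```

View pics/d1.png

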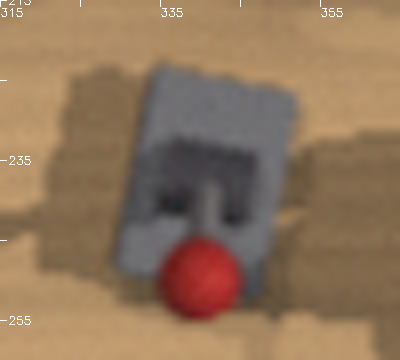

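View pics/d2.png

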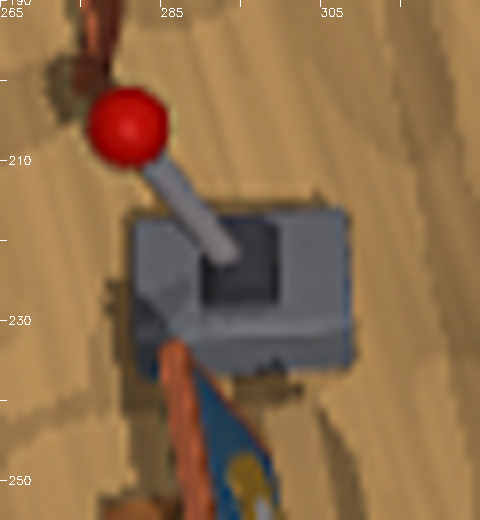

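View pics/d3.png

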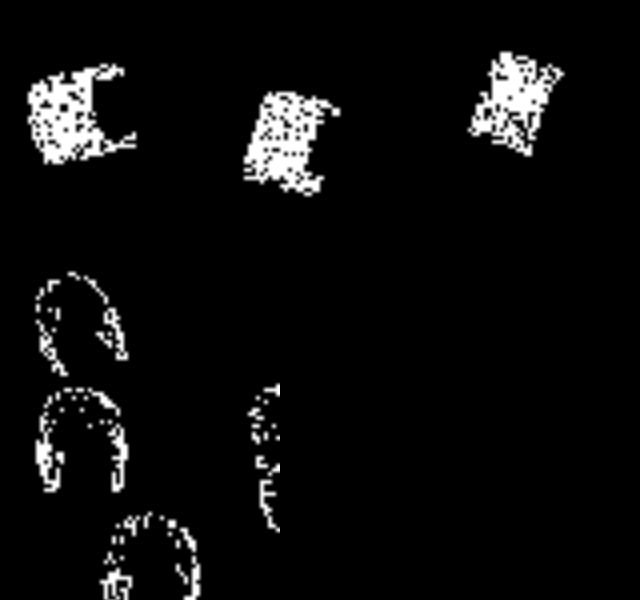

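```bash
python3 - <<'E'
import re
s=open("geo.py").read()
i=s.index("def copper");j=s.index("def fitcuff")
s=s[:i]+'''def copper(im):
    L=cv2.cvtColor(cv2.GaussianBlur(im,(0,0),.7),cv2.COLOR_RGB2LAB).astype(int)
    a=L[...,1]-128; b=L[...,2]-128
    return ((a>12)&(a*1.0>0.6*b)).astype(np.float32)
'''+s[j:]
open("geo.py","w").write(s)
m=open("m1.py").read()
m=m.replace(",(S,(-50,-99.5,52),(360.5,335.8))","").replace(",(S,(50,-99.5,52),(407.5,323.8))","")
m=re.sub(r",\(S,\(-4,-40,90\),\([\d.,]+\)\)","",m)
i=m.index("sw,r=fit(O([");j=m.index("]),(.55,-.05,0))")
m=m[:i]+"sw,r=fit(O([(T,(35,25,25),(334.2,222.8)),(T,(35,-25,25),(351.8,227)),(T,(-35,25,25),(328.9,248.3)),(T,(-35,-25,25),(347.3,251.8)),(S,(35,25,25),(307.7,215.5)),(S,(-35,25,25),(281.2,216.2)),(S,(35,-25,25),(308.3,230.5)),(S,(35,-25,0),(308.6,235.5))"+m[j:]
open("m1.py","w").write(m)
E
python3 - <<'E'
import cv2
from geo import *
for n,pts in(("top",[(178,258),(285,255),(225,270),(190,250)]),("side",[(250,120),(250,149),(270,180),(295,150)])):
    im=cv2.imread(f"pics/a_{n}.png")[:,:,::-1];L=cv2.cvtColor(cv2.GaussianBlur(im,(0,0),.7),cv2.COLOR_RGB2LAB).astype(int)-[0,128,128]
    print(n,[list(L[r,c]) for c,r in pts+[(200,300),(250,170),(330,190)]])
E
python3 m1.py; python3 ov.py o2; python3 - <<'E'
import cv2,numpy as np
a=cv2.imread("pics/m_top.png");b=cv2.imread("pics/m_side.png")
m=np.zeros((600,640,3),np.uint8);m[:240]=cv2.resize(a[230:290,160:320],None,fx=4,fy=4);m[240:,:280]=cv2.resize(b[105:215,230:300],None,fx=4,fy=4)[:360];cv2.imwrite("pics/d4.png",m)
t=cv2.imread("pics/o2_top2.png");cv2.imwrite("pics/o2_t.png",t)
E
```

```text
top [[np.int64(116), np.int64(22), np.int64(22)], [np.int64(116), np.int64(23), np.int64(23)], [np.int64(104), np.int64(21), np.int64(22)], [np.int64(137), np.int64(7), np.int64(23)], [np.int64(157), np.int64(7), np.int64(27)], [np.int64(123), np.int64(6), np.int64(20)], [np.int64(158), np.int64(8), np.int64(26)]]
side [[np.int64(104), np.int64(22), np.int64(28)], [np.int64(102), np.int64(25), np.int64(29)], [np.int64(114), np.int64(27), np.int64(32)], [np.int64(76), np.int64(20), np.int64(22)], [np.int64(102), np.int64(1), np.int64(-2)], [np.int64(129), np.int64(7), np.int64(29)], [np.int64(150), np.int64(8), np.int64(32)]]
rack [ 0.5834 -0.3002 -0.5989] 
 [[ 0.1801  0.2034  0.16    0.0666 -0.9976 -1.4605 -1.9658]
 [-1.7746 -1.2799 -1.0309 -0.4864 -0.5313 -0.4274  1.9342]]
rail [ 0.6783  0.0711 -6.4965] 
 [[ 2.1026 -1.1339  0.7322 -0.0232 -0.7284 -0.491  -1.0472 -1.8498]
 [-0.1754 -0.8219 -2.4065 -0.8188  1.5748 -0.0416 -1.8523 -0.2449]]
plaq [[ 0.4688 -0.1694 -8.1847]
 [ 0.4576 -0.2771  1.3462]
 [ 0.4847 -0.3946 -1.3057]] z0 0.0140814525259666
[[ 0.0215  0.3001 -0.445  -0.491  -0.7269  0.3086 -0.4379 -0.2952 -0.5696
   0.991  -0.4765 -0.1708]
 [-2.2655  0.0635  0.1959 -0.3619 -1.9201 -0.0087  0.5785 -0.0257 -1.1306
   0.0152  0.2703 -0.2879]]
ball [ 0.4495 -0.0391  0.0974] [ 0.1413 -1.0402 -1.0373  0.0886]
sw [  0.4774  -0.0445 -12.2242] [[-0.4609  0.5209 -0.4759 -0.1913 -0.4679 -1.0918 -0.3113 -0.1682]
 [-1.0441 -1.4051 -0.3904  0.0022 -0.2523  0.7082  0.1186  1.1099]]
cuff (array([0.4286, 0.3735, 9.7311]), np.float64(36.88113021850586))
cuff (array([  0.4085,   0.2372, -14.5324]), np.float64(38.6304817199707))
cuff (array([  0.4338,   0.0912, -19.4841]), np.float64(61.041236877441406))[ WARN:0@1.295] global loadsave.cpp:1063 imwrite_ Unsupported depth image for selected encoder is fallbacked to CV_8U.
```

View pics/d4.png

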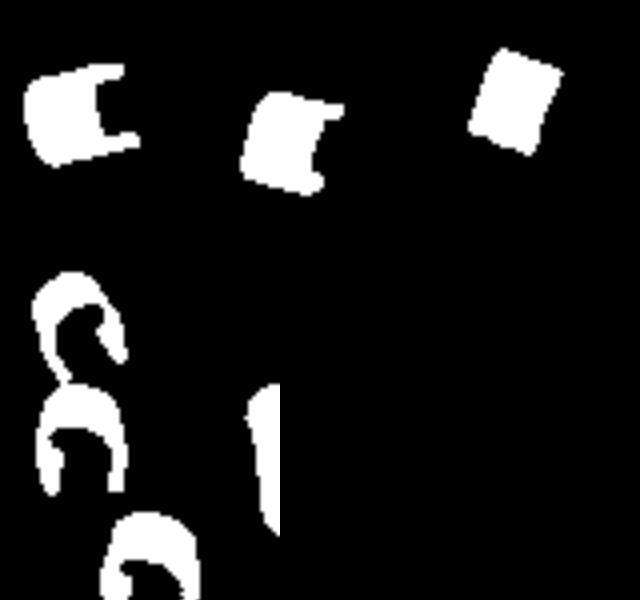

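View pics/o2_top2.png

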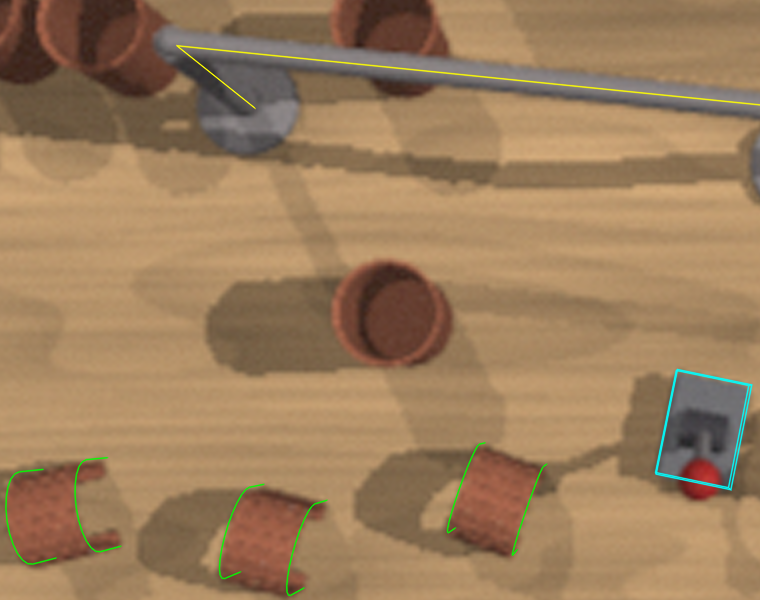

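View pics/o2_side2.png

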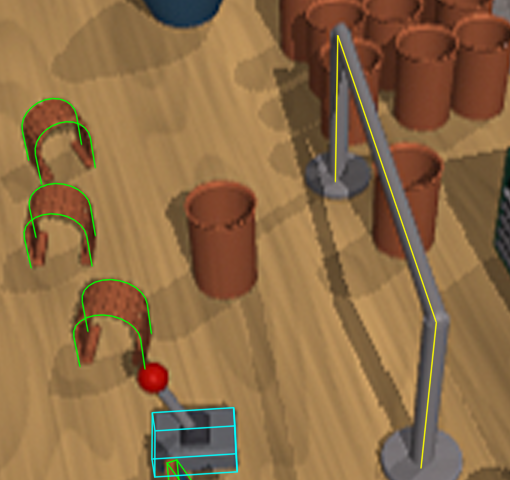

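View pics/o2_top1.png

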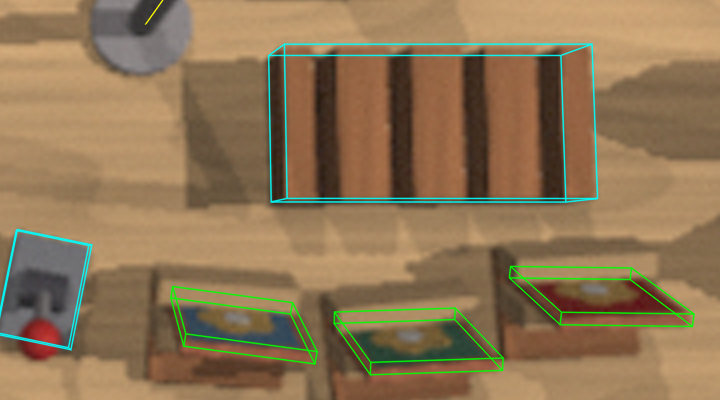

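View pics/o2_side1.png

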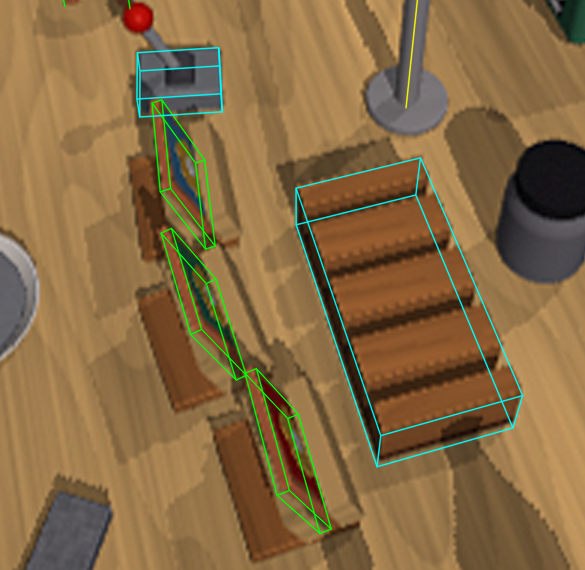

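```bash
cat > rb.py <<'E'
from geo import *
from station import robot,fingers,vision,recognise,workorder
def down(yaw): return [180.,0.,float((yaw+180)%360-180)]
def eul(R): return [float(v) for v in Rn.from_matrix(R).as_euler("xyz",degrees=True)]
def best_yaw(pos,yaws):
    "of equivalent yaws choose reachable nearest present joints"
    q0=np.array(robot.current_joint_positions());b=None
    for y in yaws:
        q=robot.inverse_kinematics(list(map(float,pos)),down(y))
        if q is None: continue
        d=np.abs(np.array(q)-q0).max()
        if b is None or d<b[0]: b=(d,y)
    return b
def F(*a): return [float(v) for v in a]
D=json.load(open("poses.json"))
def railpt(y,z): 
    x0,y0,a=D["rail"];return F(*(tf([0,y,0],x0,y0,a)[0][:2]),z)
def plaque_R(r,s=1):
    A=Rz(r)@Rn.from_euler("y",-18,degrees=True).as_matrix();X,Z=A[:,0],A[:,2]
    y=s*X;z=-Z;return np.stack([np.cross(y,z),y,z],1),X,A[:,1],Z
def shot(tag):
    for n in("side","top"):
        im=vision.grab_frame(n);cv2.imwrite(f"pics/{tag}_{n}.png",im[:,:,::-1])
def findcuffs(tag):
    shot(tag);out=[];mk={n:copper(cv2.imread(f"pics/{tag}_{n}.png")[:,:,::-1]) for n in("side","top")}
    for d in recognise("cuff1","top"):
        if d["p"]<.35: continue
        c,r,w,h=d["rect"]
        x0=ray("top",(c,r),.05)
        if x0[0]>.56: continue
        uv=proj([[x0[0],x0[1],z] for z in(0,.07)],"side").mean(0);m=mk
        R={"top":tuple(int(v) for v in(c-24,r-20,c+24,r+20)),"side":tuple(int(v) for v in(uv[0]-22,uv[1]-19,uv[0]+22,uv[1]+19))}
        f=fitcuff(m,[x0[0],x0[1],0],R);out.append(list(f[0])+[f[1]])
    return out
E
python3 - <<'E'
from rb import *
print(robot.current_eef_rot(),robot.current_contact_force(),robot.tip_reach)
D["pl"]=[[.4715,-.168,-3.5],[.4585,-.276,4.3],[.486,-.3935,2.0]];D["z0"]=.0147;json.dump(D,open("poses.json","w"))
for c in D["cu"]: print(c,[best_yaw([c[0],c[1],z],[c[2]+90,c[2]-90]) for z in(.03,.26)])
for y in(-120,0,120): print(railpt(y,.15),[best_yaw(railpt(y,z),[D["rail"][2]+90,D["rail"][2]-90]) for z in(.15,.26)])
for p in D["pl"]:
  for s in(1,-1):
    R,X,Y,Z=plaque_R(p[2],s);o=np.array([p[0],p[1],D["z0"]]);e=eul(R)
    print([None if (q:=robot.inverse_kinematics(F(*(o+Z*h)),e)) is None else np.round(q,0) for h in(.068,.16)],e)
for y in(-72,-24,24,72):
    P=tf([0,y/1e3,0],*D["rack"])[0];print(P,[best_yaw([P[0],P[1],z],[D["rack"][2],D["rack"][2]+180]) for z in(.08,.22)])
E
```

```text
[-179.9959   -0.001   165.5192] [ 0.0515 -0.1324  0.295 ] 0.017
[0.4285568537739726, 0.3734539355474062, 9.731139117506741] [(np.float64(25.69688140890168), 99.73113911750674), (np.float64(25.426352799462865), 99.73113911750674)]
[0.40849989494599726, 0.23718219814215485, -14.532364712300257] [(np.float64(31.5298099157338), 75.46763528769975), (np.float64(40.70307306172802), 75.46763528769975)]
[0.433776754960401, 0.09120182454104296, -19.48405360564047] [(np.float64(36.182390144500964), 70.51594639435953), (np.float64(39.10099392351925), 70.51594639435953)]
[-12.898790170139184, -119.1583465313989, 0.15] [None, None]
[0.6782715703093933, 0.07111037626315753, 0.15] [(np.float64(45.75955240701069), 83.50351952201025), (np.float64(48.54194104912017), 83.50351952201025)]
[14.25533331075797, 119.30056728392523, 0.15] [None, None]
[array([-24.,  16.,  54., 127., -39.,  33.,  55.]), array([-29.,  -2.,  53., 124.,  -6.,  41.,  25.])] [162.0, 0.0, 86.50000000000001]
[array([ -32.,   20.,   65.,  127.,  -47.,   36., -118.]), array([  23.,   -0.,    1.,  123.,   -9.,   41., -153.])] [-162.0, 0
[... 426 characters left out ...]
000000000003, 0.0, 92.0]
[array([  3.,  42.,  64., 104., -63.,  62., -85.]), array([  2.,  30.,  65., 102., -49.,  65., -94.])] [-162.0, 0.0, -88.00000000000003]
[ 0.5827 -0.3722  0.    ] [(np.float64(84.15721455564262), -0.5989208645977113), (np.float64(85.14194705652434), -0.5989208645977113)]
[ 0.5832 -0.3242  0.    ] [(np.float64(79.24647452797348), -0.5989208645977113), (np.float64(78.72746321187354), -0.5989208645977113)]
[ 0.5837 -0.2762  0.    ] [(np.float64(72.16509597172383), -0.5989208645977113), (np.float64(72.2108855977457), -0.5989208645977113)]
[ 0.5842 -0.2282  0.    ] [(np.float64(64.75920197012104), -0.5989208645977113), (np.float64(64.99474530803371), -0.5989208645977113)]
```

```bash
sed -i 's/tf(\[0,y,0\],x0/tf([0,y\/1e3,0],x0/' rb.py; cat >> rb.py <<'E'
def pick_cuff(c,yaw=None,z=.030):
    yaw=best_yaw([c[0],c[1],.2],[c[2]+90,c[2]-90])[1]
    fingers.gripper_to(1.0)
    robot.move_to(F(c[0],c[1],.18),down(yaw))
    hit=robot.line_to(F(c[0],c[1],z),velocity=.15,f_stop=8)
    print("desc hit",hit,robot.current_tool_pos()[2])
    fingers.gripper_to(0.0,40);print("gap",robot.current_finger_gap(),"F",robot.current_contact_force())
    robot.line_to(F(c[0],c[1],.27),velocity=.2);print("gap lifted",robot.current_finger_gap(),"F",robot.current_contact_force())
E
python3 - <<'E'
from rb import *
fingers_t=robot.current_time_s()
pick_cuff(D["cu"][0]);print(robot.current_time_s())
y=best_yaw(railpt(115,.26),[D["rail"][2]+90,D["rail"][2]-90]);print(y,railpt(115,.26))
robot.move_to(railpt(115,.27),down(y[1]))
shot("p1");print(robot.current_time_s(),robot.current_finger_gap(),robot.current_tool_pos())
import zoom
zoom.zoom("pics/p1_top.png","pics/p1_tz.png",170,110,200,110,4);zoom.zoom("pics/p1_side.png","pics/p1_sz.png",280,40,150,180,3)
E
```

```text
desc hit False 0.031013848199389047
gap 0.7007923998274223 F [-1.3039 -0.246   6.6749]
gap lifted 0.7032392426439172 F [ 0.4077 -0.5376 -2.1451]
5.55
(np.float64(28.822593619052633), 83.50351952201025) [0.6912829211439899, 0.18537193913300035, 0.26]
6.875 0.7002608398147552 [0.6903 0.1885 0.2705]
```

View pics/p1_tz.png

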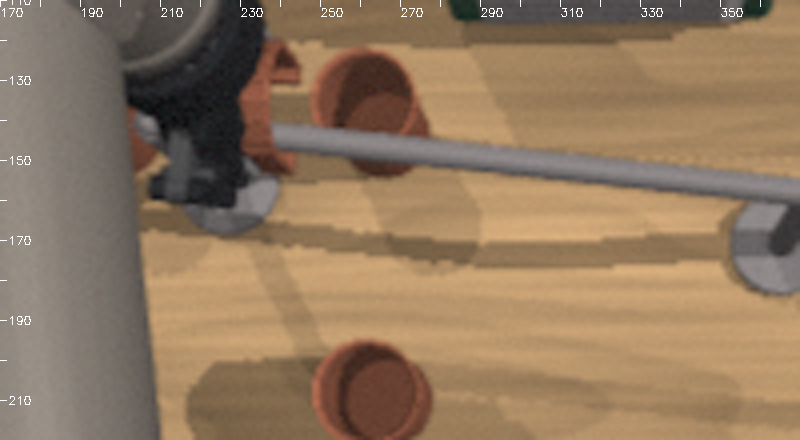

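View pics/p1_sz.png

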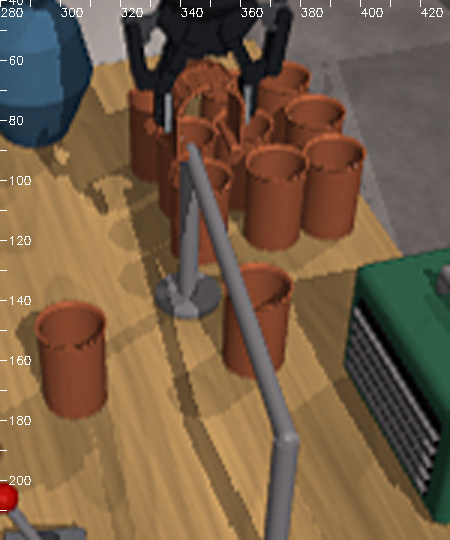

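The top view shows the cuff held near (237,145) with the bar entering its opening. The side view shows it upright between the fingers at about (355,85). Lowering it now.

```bash
cat >> rb.py <<'E'
def hang(yl,yaw,zg=.152,checkz=.165):
    p=railpt(yl,.0)
    robot.line_to(F(p[0],p[1],.20),velocity=.15);robot.pause(.2);print("pos",robot.current_tool_pos(),robot.current_contact_force())
    hit=robot.line_to(F(p[0],p[1],zg-.004),velocity=.05,f_stop=5);z=robot.current_tool_pos()[2]
    print("hit",hit,robot.current_tool_pos(),robot.current_contact_force())
    if not hit or z>checkz: print("STOP check");return False
    return True
def release(yl):
    fingers.gripper_to(0.95);p=railpt(yl,0);print("rel F",robot.current_contact_force())
    robot.line_to(F(p[0],p[1],.28),velocity=.15)
E
python3 - <<'E'
from rb import *
ok=hang(115,None)
shot("p2");import zoom
zoom.zoom("pics/p2_top.png","pics/p2_tz.png",170,110,200,110,4);zoom.zoom("pics/p2_side.png","pics/p2_sz.png",280,40,150,180,3)
print(robot.current_time_s())
E
```

```text
pos [0.6922 0.1854 0.2019] [-0.3057  0.1707 -0.8779]
hit True [0.6908 0.1856 0.1537] [-0.281   0.6167  4.0982]
8.6417
```

View pics/p2_sz.png

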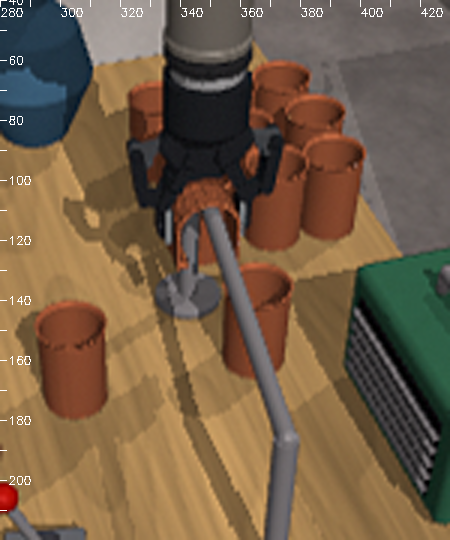

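The bar passes through the arch and contact came at the expected height. Releasing, then looking again.

```bash
python3 - <<'E'
from rb import *
release(115)
q=robot.current_joint_positions()
p=railpt(115,0)
robot.line_to(F(.45,.42,.30),velocity=.3)
cs=findcuffs("p3");print(np.array(cs));D["cu"]=[c for c in cs];json.dump(D,open("poses.json","w"))
print(robot.current_time_s());import zoom
zoom.zoom("pics/p3_top.png","pics/p3_tz.png",160,120,200,170,4);
z=cv2.imread("pics/p3_tz.png");cv2.imwrite("pics/p3_tz.png",cv2.resize(z,None,fx=.85,fy=.85));zoom.zoom("pics/p3_side.png","pics/p3_sz.png",220,40,180,180,3)
E
```

```text
rel F [ 0.2169  0.0289 -0.2297]
[[  0.4086   0.2372 -14.5852  37.39  ]
 [  0.4336   0.0914 -18.8734  55.9201]]
11.4167
```

View pics/p3_tz.png

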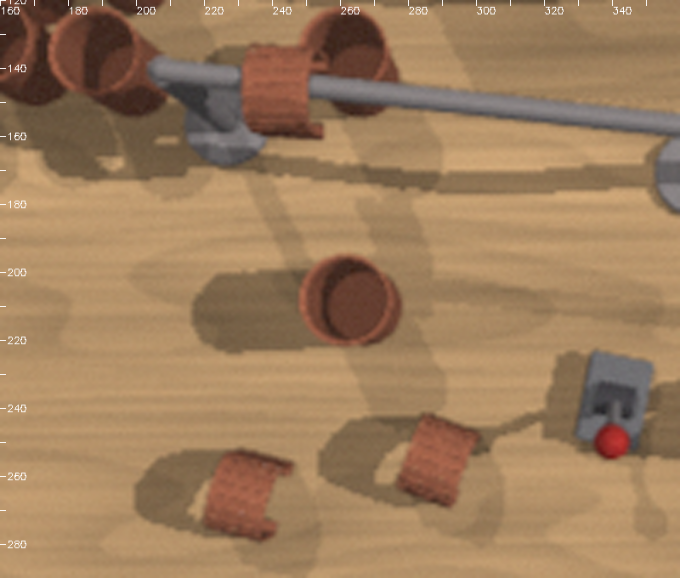

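View pics/p3_sz.png

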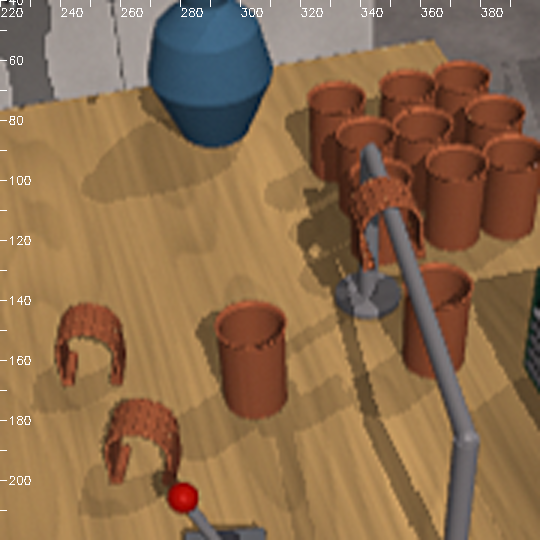

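Cuff 1 hangs on the bar at (238,147) in the top view and (350,110) in the side view. The other two stand undisturbed at (231,268) and (286,255).

```bash
cat > doc.py <<'E'
from rb import *
import sys
i=int(sys.argv[1]);yl=float(sys.argv[2]);tag=sys.argv[3]
pick_cuff(D["cu"][i])
if .68<robot.current_finger_gap()<.73:
    y=best_yaw(railpt(yl,.27),[D["rail"][2]+90,D["rail"][2]-90])
    robot.move_to(railpt(yl,.27),down(y[1]))
    if hang(yl,None):
        release(yl)
        robot.line_to(F(.45,.42,.30) if i==0 else F(.40,.35,.30),velocity=.3)
        cs=findcuffs(tag);print(np.array(cs));D["cu"]=cs;json.dump(D,open("poses.json","w"))
else: shot(tag)
print(robot.current_time_s())
import zoom
zoom.zoom(f"pics/{tag}_top.png",f"pics/{tag}_tz.png",160,120,220,170,3)
zoom.zoom(f"pics/{tag}_side.png",f"pics/{tag}_sz.png",220,40,180,180,3)
E
python3 doc.py 0 20 p4
```

```text
desc hit False 0.03075442616678872
gap 0.6888546257614692 F [-0.4924  0.5218  6.3394]
gap lifted 0.6980571582389418 F [-0.464   0.1843 -1.5479]
pos [0.6813 0.0909 0.2018] [ 0.1892 -0.2973 -0.7065]
hit True [0.68   0.0911 0.1534] [-0.2828  0.2932  4.4221]
rel F [-0.0699 -0.235   0.8097]
[[  0.4339   0.0913 -19.2967  45.0301]
 [  0.457   -0.4535  82.4628 558.0173]]
21.25
```

View pics/p4_tz.png

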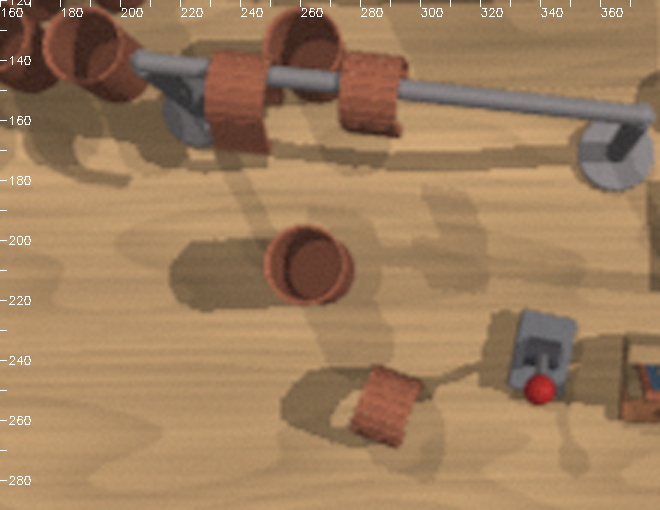

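View pics/p4_sz.png

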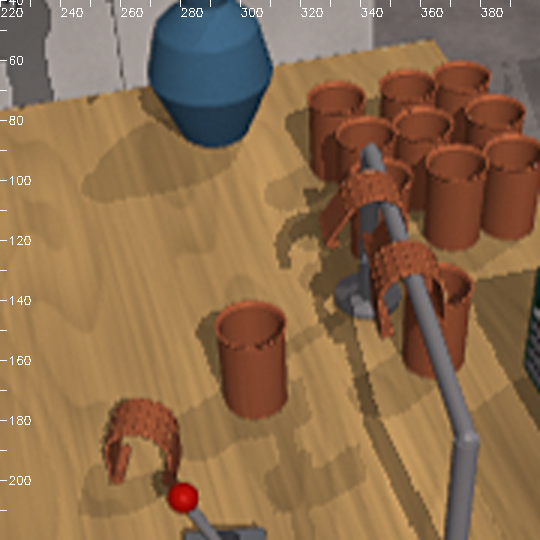

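```bash
python3 doc.py 0 -80 p5
```

```text
desc hit False 0.03068027934111644
gap 0.6974161332877504 F [-1.6552 -0.5546  5.085 ]
gap lifted 0.6926847692731548 F [-0.4235 -0.2879 -2.1255]
pos [ 0.6699 -0.0087  0.2017] [-0.0002  0.5108 -0.826 ]
hit True [ 0.6688 -0.0082  0.1532] [-0.3211 -0.9482  4.6476]
rel F [-0.5299  0.019   0.2256]
[]
31.5833
```

View pics/p5_tz.png

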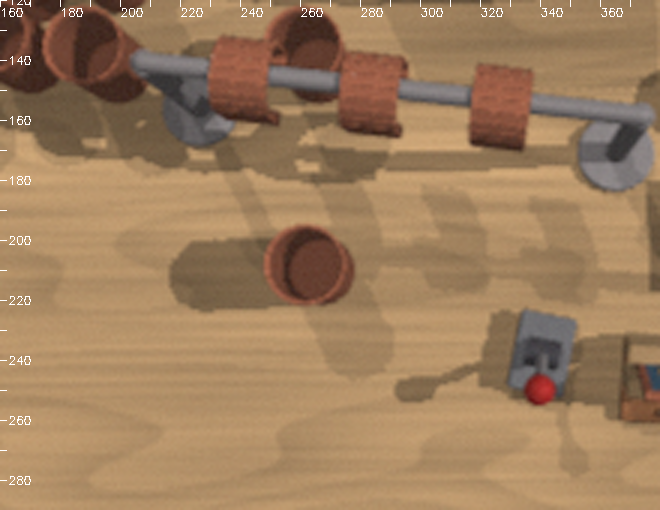

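View pics/p5_sz.png

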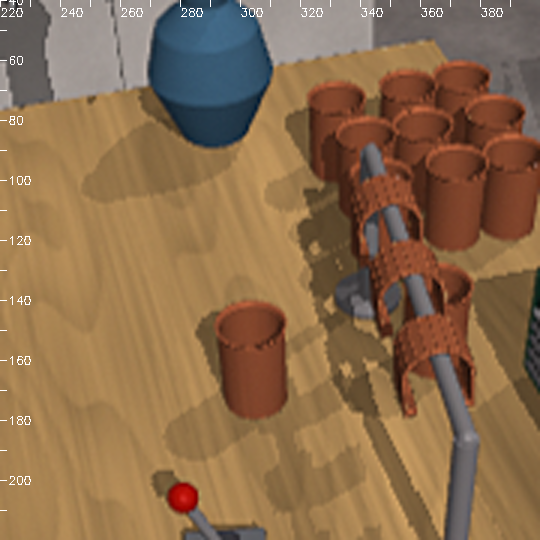

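All three cuffs hang on the bar, at top-view columns 240, 285 and 323. Cuff 1 was tilted in the previous picture and has swung back level. Plaques next, starting with a check of the pose overlay.

```bash
python3 - <<'E'
import ov,json,cv2
d=json.load(open("poses.json"));d["cu"]=[]
ov.overlay(d,"o3")
a=cv2.imread("pics/o3_top1.png")[230:,130:];cv2.imwrite("pics/o3_t.png",cv2.resize(a,None,fx=1.3,fy=1.3))
b=cv2.imread("pics/o3_side1.png")[80:560,100:400];cv2.imwrite("pics/o3_s.png",cv2.resize(b,None,fx=1.2,fy=1.2))
E
```

```text
(no output)
```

View pics/o3_t.png

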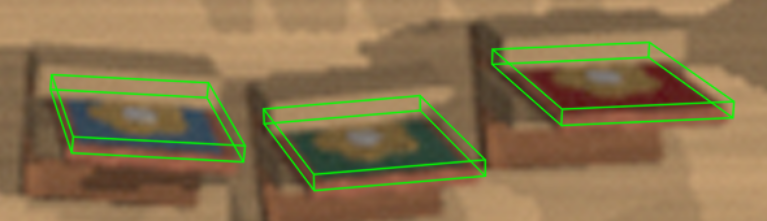

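View pics/o3_s.png

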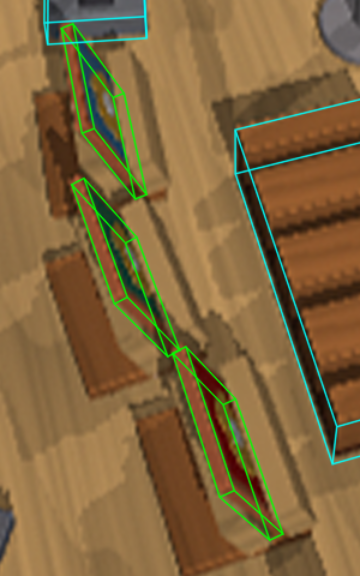

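```bash
cat >> rb.py <<'E'
HG=.070
def pick_plaque(k,s=1):
    p=D["pl"][k];R,X,Y,Z=plaque_R(p[2],s);o=np.array([p[0],p[1],D["z0"]]);e=eul(R)
    fingers.gripper_to(0.5)
    robot.move_to(F(*(o+Z*.17)),e)
    hit=robot.line_to(F(*(o+Z*HG)),velocity=.12,f_stop=8);print("hit",hit,robot.current_tool_pos()-(o+Z*HG))
    fingers.gripper_to(0.0,40);robot.pause(.2);f=robot.current_contact_force();print("gap",robot.current_finger_gap(),"F",f,"along X",f@X,"Y",f@Y)
    return o,X,Y,Z
E
python3 - <<'E'
from rb import *
robot.move_to(F(.42,-.05,.32),down(90))
print(np.round(robot.current_joint_positions()))
o,X,Y,Z=pick_plaque(0)
print(np.round(robot.current_joint_positions()),robot.current_time_s())
shot("q1");import zoom
zoom.zoom("pics/q1_top.png","pics/q1_tz.png",320,160,180,120,4);zoom.zoom("pics/q1_side.png","pics/q1_sz.png",240,190,180,180,3)
E
```

```text
[-48.  -1.  52.  98.   1.  82.   5.]
hit False [ 0.0006 -0.      0.0005]
gap 0.0865917122416109 F [-3.907   0.6014  6.2704] along X -1.8060700014038396 Y 0.36178366100166154
[-29.  17.  60. 127. -42.  34.  58.] 36.425
```

View pics/q1_sz.png

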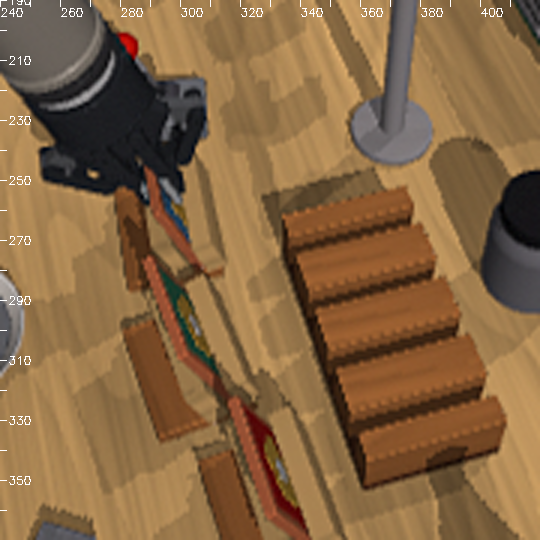

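The blue plaque is gripped at (293,250) and the switch ball is still off. Pulling it out along its own axis.

```bash
cat >> rb.py <<'E'
def rackpt(yl,z,dx=0,dy=0): return F(*(tf([dx,yl/1e3+dy,0],*D["rack"])[0][:2]),z)
def extract(o,X,Y,Z):
    robot.line_to(F(*(o+Z*(HG+.08))),velocity=.12);print("gap",robot.current_finger_gap(),"F",robot.current_contact_force())
    t=o+Z*(HG+.08);robot.line_to(F(t[0],t[1],.24),velocity=.2)
def over(yl,z=.20,yaw=None):
    if yaw is None: yaw=best_yaw(rackpt(yl,z),[D["rack"][2],D["rack"][2]+180])[1]
    robot.move_to(rackpt(yl,z),down(yaw));robot.pause(.3);return yaw
E
python3 - <<'E'
from rb import *
p=D["pl"][0];R,X,Y,Z=plaque_R(p[2],1);o=np.array([p[0],p[1],D["z0"]])
extract(o,X,Y,Z)
yaw=over(72,.21);print(yaw,np.round(robot.current_joint_positions()))
P=rackpt(72,.21);robot.line_to(F(P[0],P[1],.145),velocity=.15);robot.pause(.3)
print(robot.current_tool_pos(),robot.current_eef_rot(),robot.current_finger_gap())
shot("q2");import zoom
zoom.zoom("pics/q2_top.png","pics/q2_tz.png",360,150,130,100,6);zoom.zoom("pics/q2_side.png","pics/q2_sz.png",290,190,140,150,4)
E
```

```text
gap 0.0872977394775893 F [ 0.4876 -0.5643 -1.4917]
-0.5989208645977113 [-17.  42.  67.  79. -38.  84. -43.]
[ 0.5846 -0.2287  0.146 ] [179.9596  -0.0882  -0.5987] 0.09007898589352131
```

View pics/q2_sz.png

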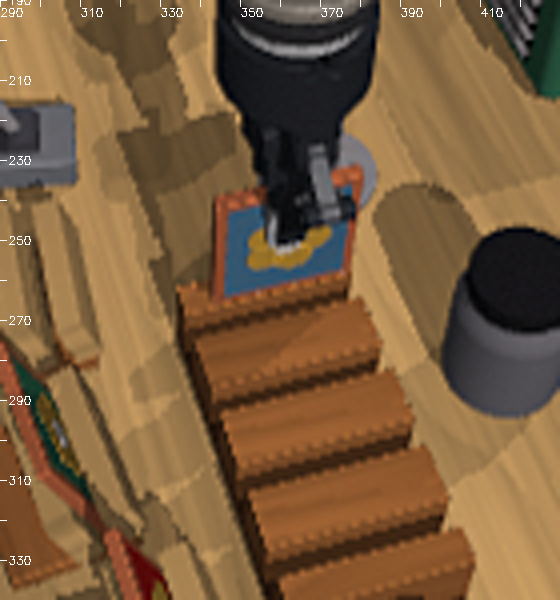

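View pics/q2_tz.png

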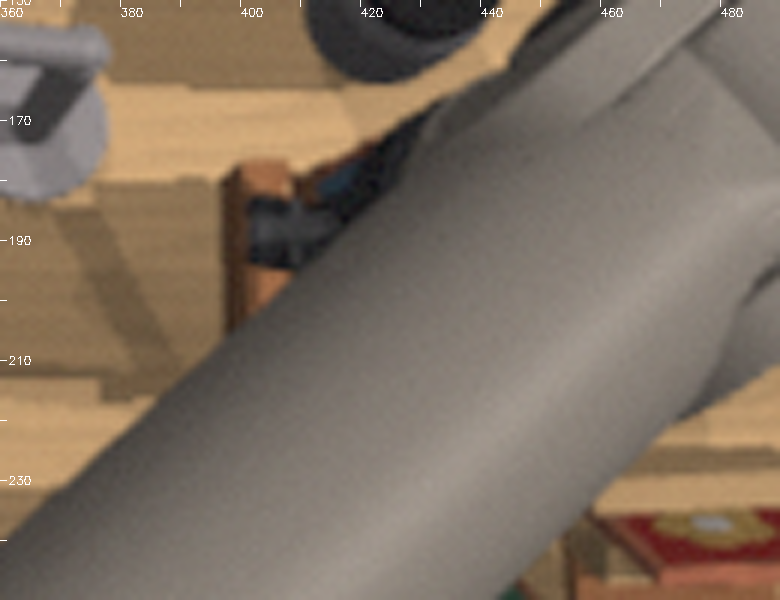

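```bash
cat >> rb.py <<'E'
def held_cmp(obs,face=-1):
    """obs: side px of face corners keyed (w=+-40 along rack x, h=0/90); solves offsets dx(along rack x), h(TCP above lower edge), dy"""
    t=np.array(robot.current_tool_pos());a=D["rack"][2];ks=list(obs)
    def P(dx,h,dy): return np.array([Rz(a)@np.array([w/1e3+dx,face*.004+dy,0])+t+[0,0,z/1e3-h] for w,z in ks])
    O=np.array([obs[k] for k in ks])
    s=least_squares(lambda q:(proj(P(q[0],q[1],0),"side")-O).ravel(),[0,.07])
    print("pred-obs at nominal\n",proj(P(0,.07,0),"side")-O,"\nfit dx,h",s.x,"res",s.fun)
E
python3 - <<'E'
from rb import *
f=lambda x,y:((x+.5)/4-.5+290,(y+.5)/4-.5+190)
held_cmp({(-40,90):f(215,195),(40,90):f(360,170),(-40,0):f(213,300),(40,0):f(348,278)})
E
```

```text
pred-obs at nominal
 [[-1.2281  4.1868]
 [-0.393   1.6721]
 [-1.3348  2.1753]
 [-0.6256 -0.8215]] 
fit dx,h [0.0017 0.0639] res [-0.3765  2.222   0.6252 -0.3041 -0.5477  0.4638  0.3053 -2.5461]
```

```bash
python3 - <<'E'
from rb import *
s=8;im=cv2.imread("pics/q2_side.png");z=cv2.resize(im[225:275,335:390],None,fx=s*1.4,fy=s*1.4,interpolation=cv2.INTER_LANCZOS4);k=s*1.4
t=np.array(robot.current_tool_pos());
for yaw,c in((-.6,(0,255,255)),(-5.5,(0,255,0))):
  P=np.array([Rz(yaw)@np.array([w,-.004,0])+t+[0,0,h] for w,h in((-.04,-.07),(.04,-.07),(.04,.02),(-.04,.02),(-.04,-.07))])
  uv=(proj(P,"side")+.5-[335,225])*k
  cv2.polylines(z,[np.round(uv).astype(np.int32)],False,c,1)
cv2.imwrite("pics/q2_z.png",z)
E
```

```text
(no output)
```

View pics/q2_z.png

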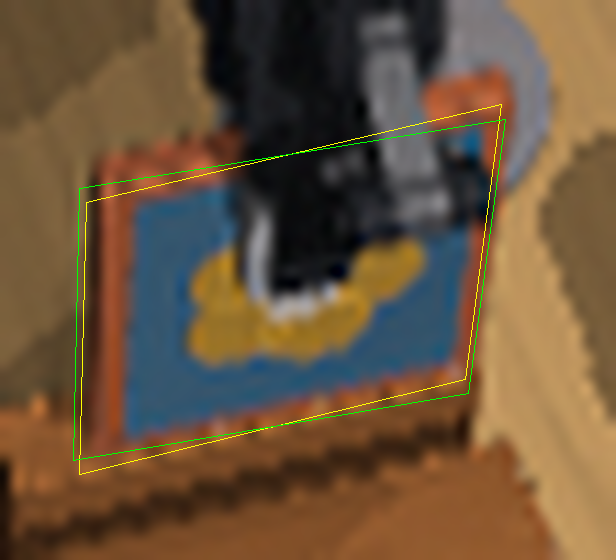

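```bash
cat >> rb.py <<'E'
def insert(yl,yaw,dx=0,dy=0,zend=.078,fs=5):
    robot.line_to(rackpt(yl,.135,dx,dy),down(yaw),velocity=.1);robot.pause(.2)
    hit=robot.line_to(rackpt(yl,zend,dx,dy),velocity=.04,f_stop=fs);t=robot.current_tool_pos()
    print("hit",hit,"tcp",t,"dev",np.array(t)[:2]-rackpt(yl,0,dx,dy)[:2],"F",robot.current_contact_force(),"T",robot.current_torque());return t[2]
E
python3 - <<'E'
from rb import *
z=insert(72,-.6+2)
shot("q3");import zoom
zoom.zoom("pics/q3_side.png","pics/q3_sz.png",310,190,100,110,5)
print(robot.current_time_s())
E
```

```text
hit True tcp [ 0.5839 -0.2281  0.0821] dev [-0.0003  0.0001] F [-0.4557  0.2256  4.5173] T [ 0.1163 -0.0558  0.0617]
42.1
```

View pics/q3_sz.png

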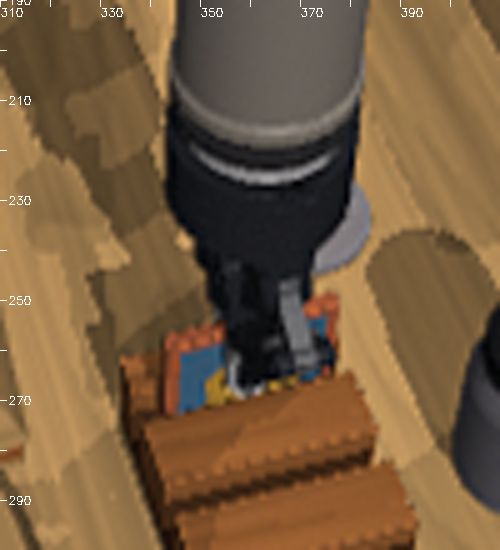

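TCP at z=0.0821 means the lower edge is on the slot floor, as computed. Releasing, then the green plaque.

```bash
cat >> rb.py <<'E'
def rel_plaque(yl,dx=0,dy=0):
    fingers.gripper_to(0.28);robot.line_to(rackpt(yl,.24,dx,dy),velocity=.15)
E
cat > dop.py <<'E'
from rb import *
import sys,zoom
k=int(sys.argv[1]);yl=float(sys.argv[2]);tag=sys.argv[3]
g=pick_plaque(k);extract(*g)
yaw=over(yl,.21);P=rackpt(yl,.16);robot.line_to(P,velocity=.15);robot.pause(.3)
print(yaw,robot.current_tool_pos(),robot.current_finger_gap(),np.round(robot.current_joint_positions()),robot.current_time_s())
shot(tag)
s=11;im=cv2.imread(f"pics/{tag}_side.png");t=np.array(robot.current_tool_pos());c,r=proj(t,"side")[0].astype(int);c0,r0=c-30,r-22
z=cv2.resize(im[r0:r0+54,c0:c0+60],None,fx=s,fy=s,interpolation=cv2.INTER_LANCZOS4)
P=np.array([Rz(D["rack"][2])@np.array([w,-.004,0])+t+[0,0,h] for w,h in((-.04,-.07),(.04,-.07),(.04,.02),(-.04,.02),(-.04,-.07))])
cv2.polylines(z,[np.round((proj(P,"side")+.5-[c0,r0])*s).astype(np.int32)],False,(0,255,255),1)
cv2.imwrite(f"pics/{tag}_z.png",z)
E
python3 - <<'E'
from rb import *
rel_plaque(72)
robot.move_to(F(.44,-.25,.30),down(90))
shot("q4");import zoom
zoom.zoom("pics/q4_side.png","pics/q4_sz.png",310,220,100,110,5);zoom.zoom("pics/q4_top.png","pics/q4_tz.png",370,160,120,70,6)
print(robot.current_time_s(),np.round(robot.current_joint_positions()))
E
```

```text
45.025 [-16.  16.  56.  89. -13.  82.  41.]
```

View pics/q4_sz.png

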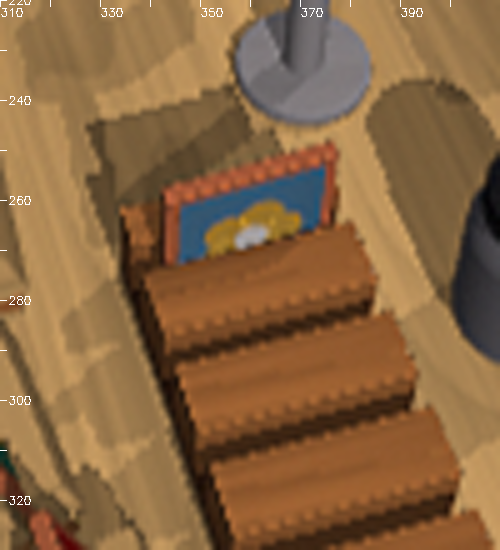

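View pics/q4_tz.png

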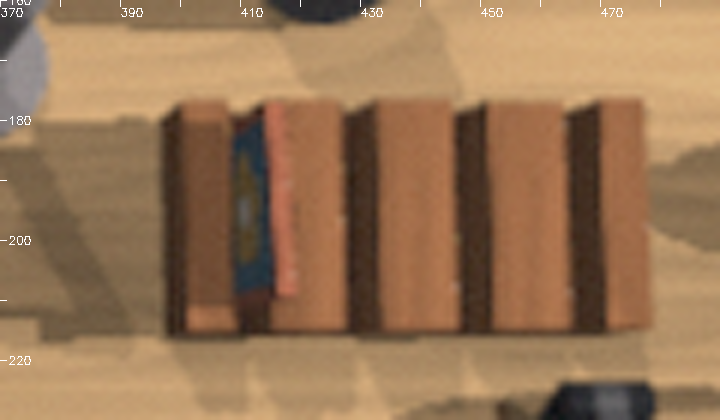

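```bash
cat >> rb.py <<'E'
def placed(yl,obs_top):
    "obs_top: top px of the four top-edge corners (x+,y+),(x+,y-),(x-,y+),(x-,y-) or None"
    L=[(.04,.004),(.04,-.004),(-.04,.004),(-.04,-.004)]
    for l,o in zip(L,obs_top):
        if o is None: continue
        P=tf([l[0],yl/1e3+l[1],.102],*D["rack"]);print(l,"pred-obs",proj(P,"top")[0]-o)
E
python3 - <<'E'
from rb import *
f=lambda x,y:((x+.5)/6-.5+370,(y+.5)/6-.5+160)
placed(72,[f(265,104),f(282,104),f(275,297),f(297,298)])
g=lambda x,y:((x+.5)/6-.5+370,(y+.5)/6-.5+160)
for l,o in(((.05,.0995),g(183,101)),((.05,-.0995),g(640,98)),((-.05,.0995),g(187,330)),((-.05,-.0995),g(650,328))): print(proj(tf([l[0],l[1],.052],*D["rack"]),"top")[0]-o)
E
```

```text
(0.04, 0.004) pred-obs [ 0.5527 -0.469 ]
(0.04, -0.004) pred-obs [ 0.9774 -0.4692]
(-0.04, 0.004) pred-obs [-0.4379 -0.1541]
(-0.04, -0.004) pred-obs [-0.8222 -0.3192]
[ 0.3967 -0.9912]
[ 1.1534 -0.4965]
[ 0.41   -0.6142]
[ 0.85   -0.2364]
```

The blue plaque stands in the first slot, with its top edge at (418,177)–(419,210) in the top view. It is centred to within about 1 mm. The yaw correction I added turned out unnecessary.

```bash
python3 dop.py 1 -24 r1
```

```text
hit False [ 0.0007 -0.0006  0.0008]
gap 0.0903037692106029 F [-0.5924  1.3056  5.5174] along X 1.2362305914461151 Y 1.346331841238162
gap 0.08935843567433431 F [ 0.0909  0.6079 -1.6289]
179.40107913540228 [ 0.5836 -0.3247  0.1612] 0.08871002541337747 [  2.  41.  46.  75. -29.  76. 137.] 51.2167
```

View pics/r1_z.png

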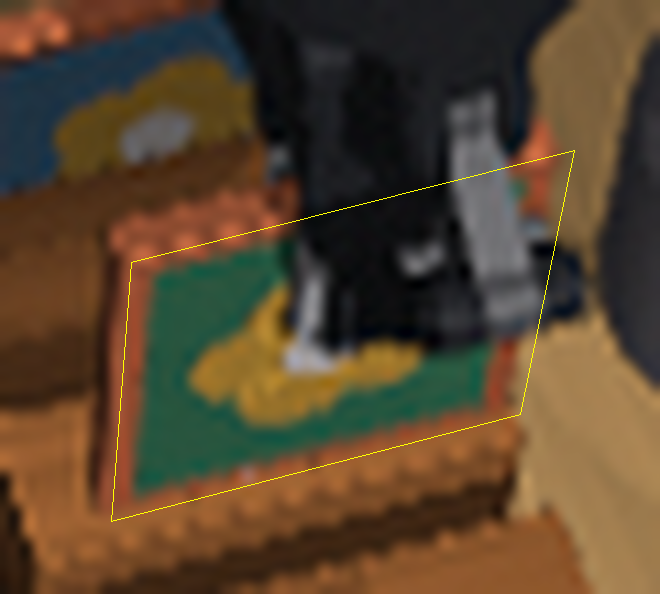

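```bash
python3 - <<'E'
from rb import *
z=insert(-24,D["rack"][2]+180,dx=.002)
print(robot.current_time_s())
if abs(z-.082)<.004:
    rel_plaque(-24,dx=.002)
    robot.move_to(F(.45,-.36,.30),down(90))
    shot("r2");import zoom
    zoom.zoom("pics/r2_side.png","pics/r2_sz.png",310,220,100,120,5);zoom.zoom("pics/r2_top.png","pics/r2_tz.png",370,160,120,70,6)
    print(robot.current_time_s(),np.round(robot.current_joint_positions()))
E
```

```text
hit True tcp [ 0.5849 -0.3241  0.0827] dev [-0.0003  0.0002] F [0.0425 1.2242 4.4632] T [ 0.0912 -0.1425 -0.0212]
53.1
55.8667 [ -6.  33.  72.  78. -32.  90.  63.]
```

View pics/r2_tz.png

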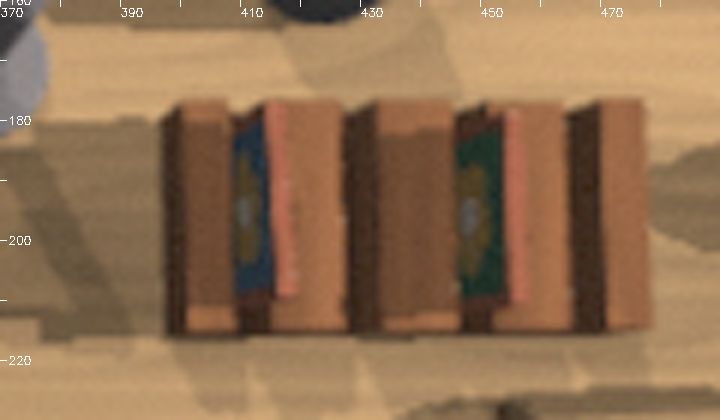

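View pics/r2_sz.png

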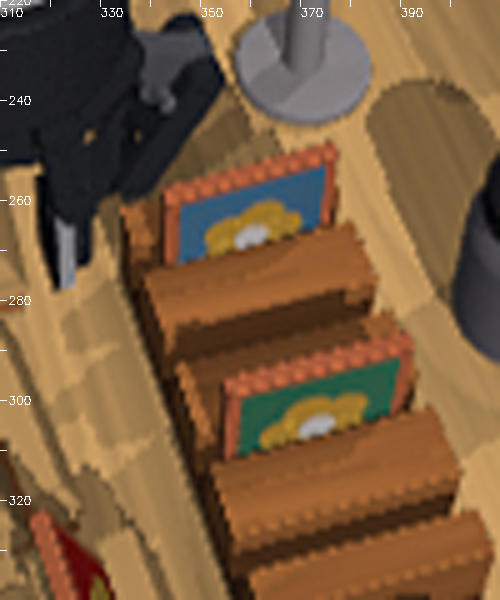

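The green plaque stands in its slot, with its top edge at (455,178)–(456,210) in the top view, about 1 mm off centre. Now the red one.

```bash
python3 dop.py 2 -72 s1
```

```text
hit False [ 0.0001 -0.0008  0.0008]
gap 0.08717235906364476 F [ 0.0686 -0.2667  4.922 ] along X 1.5773197921766848 Y -0.2689113074051506
gap 0.08837320583599198 F [ 0.9553  0.2027 -1.4025]
179.40107913540228 [ 0.5831 -0.3727  0.1612] 0.09151342519358224 [  9.  42.  41.  70. -27.  77. 138.] 61.7833
```

View pics/s1_z.png

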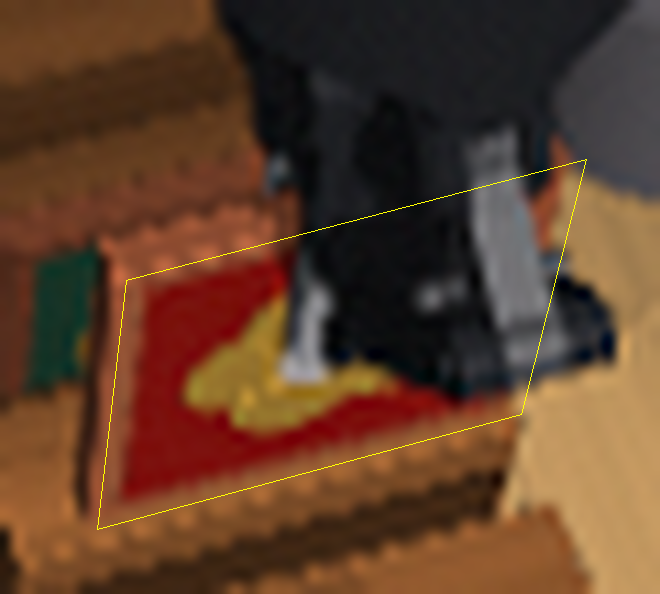

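```bash
python3 - <<'E'
from rb import *
z=insert(-72,D["rack"][2]+180,dx=.003)
print(robot.current_time_s())
if abs(z-.082)<.004:
    rel_plaque(-72,dx=.003)
    robot.line_to(F(.42,-.20,.34),velocity=.3)
    robot.move_to(F(.35,.0,.36),down(90))
    shot("s2");import zoom
    zoom.zoom("pics/s2_side.png","pics/s2_sz.png",230,60,190,190,3);zoom.zoom("pics/s2_top.png","pics/s2_tz.png",370,160,120,70,6);zoom.zoom("pics/s2_side.png","pics/s2_sz2.png",310,230,110,130,4)
    print(robot.current_time_s())
E
```

```text
hit True tcp [ 0.5854 -0.3721  0.0829] dev [-0.0002  0.0001] F [-0.3697 -0.1094  5.6973] T [ 0.0964 -0.0899  0.0351]
63.6583
68.2083
```

View pics/s2_tz.png

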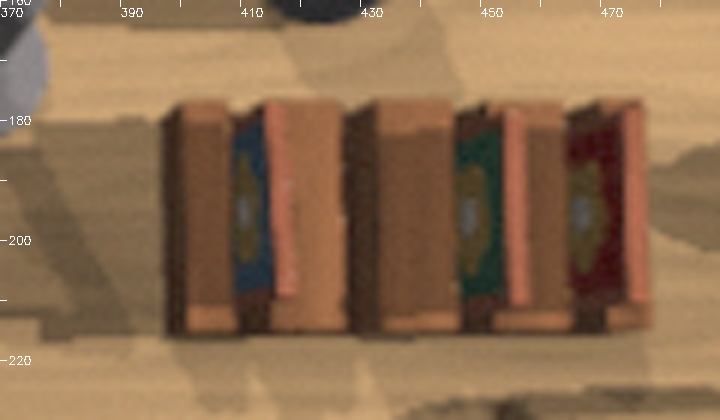

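View pics/s2_top.png

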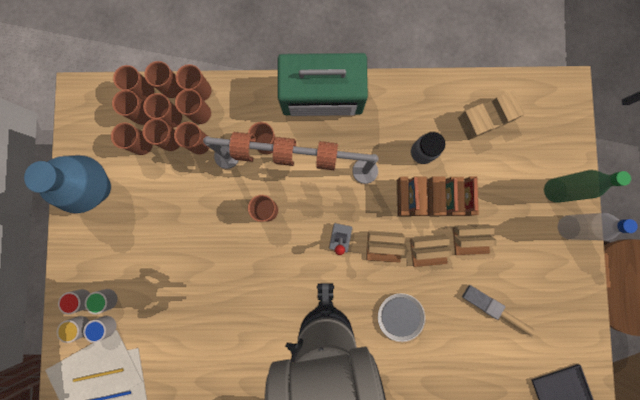

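View pics/s2_sz.png

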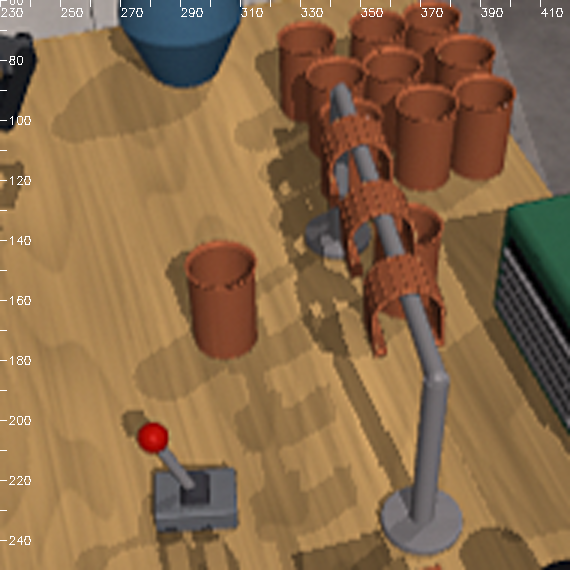

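View pics/s2_sz2.png

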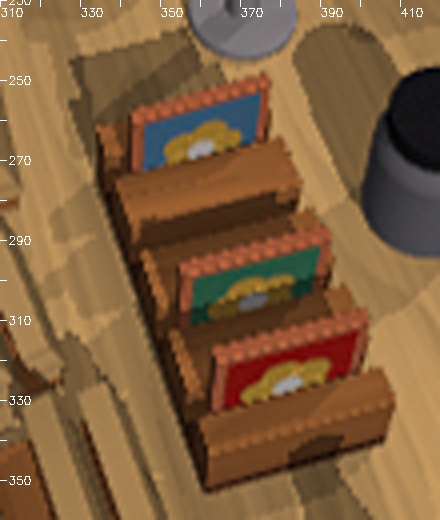

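All three plaques stand on their lower edges in the rack, and all three cuffs hang on the rail. Cups, jar and switch are untouched. Now the lever.

```bash
python3 - <<'E'
from rb import *
fingers.gripper_to(0.0)
a=D["sw"][2];d=Rz(a)[:,0];b=np.array(D["ball"]);pv=np.array([D["sw"][0],D["sw"][1],0])
yaw=best_yaw([.4,-.03,.15],[a,a+180])[1]
pv[:2]=b[:2]+d[:2]*((pv-b)@d)   # along dir through ball
s=b-d*.06
robot.move_to(F(s[0],s[1],.20),down(yaw))
robot.line_to(F(s[0],s[1],.097),velocity=.15);robot.pause(.2)
e=pv+d*.026
hit=robot.line_to(F(e[0],e[1],.097),velocity=.06,f_stop=8);t=robot.current_tool_pos()
print(hit,t,"along from pivot",(np.array(t)-pv)@d,robot.current_contact_force())
k=np.array(t)-d*.05;robot.line_to(F(k[0],k[1],.097),velocity=.15);robot.line_to(F(k[0]-.03,k[1],.32),velocity=.25);robot.move_to(F(.35,.10,.36),down(90))
shot("t1");import zoom
zoom.zoom("pics/t1_side.png","pics/t1_sz.png",230,60,190,190,3);zoom.zoom("pics/t1_side.png","pics/t1_sz2.png",265,190,60,65,8)
I={n:cv2.imread(f"pics/t1_{n}.png")[:,:,::-1].astype(int) for n in("top","side")};o=[]
for n,im in I.items():
    m=(im[...,0]>130)&(im[...,1]<50)&(im[...,2]<50);c0,r0=proj(pv+[0,0,.09],n)[0].astype(int);w=np.zeros_like(m);w[r0-25:r0+25,c0-25:c0+25]=1
    r,c=np.nonzero(m&w);print(n,c.mean(),r.mean(),len(r));o.append((c.mean(),r.mean()))
q=least_squares(lambda q:np.concatenate([proj(q,"top")[0]-o[0],proj(q,"side")[0]-o[1]]),[.5,-.05,.09]).x
u=np.array(q)-pv;print("ball",q,"lever angle from vertical",np.arctan2(u@d,q[2]-.022),"before",np.arctan2((b-pv)@d,b[2]-.022),robot.current_time_s())
E
```

```text
True [ 0.4922 -0.0485  0.0959] along from pivot 0.01531988355987028 [-1.2498  0.1782  0.0361]
top 345.42105263157896 222.18421052631578 38
side 308.9230769230769 204.83076923076922 65
ball [ 0.5157 -0.0543  0.0957] lever angle from vertical 0.4921175196310976 before -0.36045773655910457 75.4833
```

View pics/t1_sz.png

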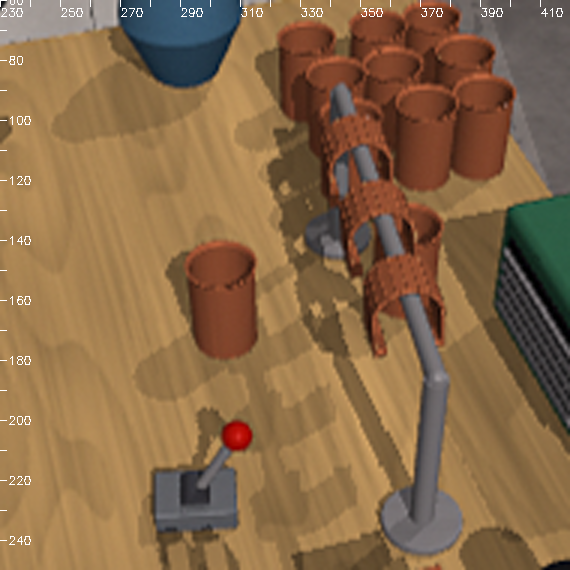

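View pics/t1_sz2.png

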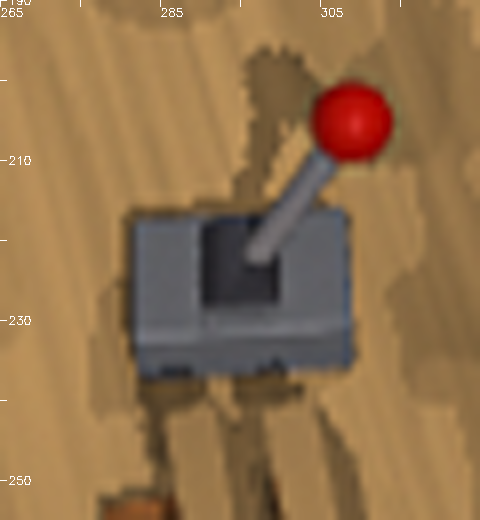

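```bash
cat > ball.py <<'E'
from rb import *
def ball(tag,c={}):
    o=[]
    for n in("top","side"):
        im=cv2.imread(f"pics/{tag}_{n}.png")[:,:,::-1].astype(int)
        m=((im[...,0]>90)&(im[...,1]<im[...,0]*.4)&(im[...,2]<im[...,0]*.4));c0,r0=proj([.475,-.045,.09],n)[0].astype(int);w=np.zeros_like(m);w[r0-25:r0+30,c0-30:c0+30]=1
        nl,lab,st,ce=cv2.connectedComponentsWithStats((m&w).astype(np.uint8));k=1+np.argmax(st[1:,4]);print(n,ce[k],st[k]);o.append(ce[k])
    return least_squares(lambda q:np.concatenate([proj(q,"top")[0]-o[0],proj(q,"side")[0]-o[1]]),[.5,-.05,.09]).x
if __name__=="__main__":
    a=ball("a");b=ball("t1");print(a,b,np.linalg.norm(b-a),"swing",2*np.arcsin(np.linalg.norm(b-a)/.16), np.degrees(np.arctan2(*(b-a)[[1,0]])))
E
python3 ball.py
```

```text
top [339.6056 249.5634] [335 245  10  10  71]
side [280.5122 205.3415] [276 201  10  10  82]
top [344.9846 222.3231] [341 218   9  10  65]
side [308.5    204.8205] [304 200  10  10  78]
[ 0.4492 -0.0389  0.0991] [ 0.5151 -0.0532  0.0948] 0.06757945799608855 swing 0.87212036581698 -12.272977714148867
```

The swing measured from the pictures is 0.87 rad, short of 1.0. I'll push again, more firmly, to make sure it is against its stop.

```bash
python3 - <<'E'
from rb import *
from ball import ball
a=D["sw"][2];d=Rz(a)[:,0];b=np.array([.5151,-.0532,.0948])
yaw=best_yaw([.4,-.03,.15],[a,a+180])[1]
s=b-d*.06
robot.move_to(F(s[0],s[1],.20),down(yaw));robot.line_to(F(s[0],s[1],.095),velocity=.15);robot.pause(.3)
f0=robot.current_contact_force()
for k in range(24):
    p=b-d*(.036-.002*k);hit=robot.line_to(F(p[0],p[1],.095),velocity=.04,f_stop=14);robot.pause(.1);t=np.array(robot.current_tool_pos());f=robot.current_contact_force()-f0
    print(k,hit,"tcp-ball along",(t-b)@d,"F along",f@d)
    if -(f@d)>12 or hit: break
k=t-d*.05;robot.line_to(F(k[0],k[1],.097),velocity=.15);robot.line_to(F(k[0]-.03,k[1],.32),velocity=.25);robot.move_to(F(.35,.10,.36),down(90))
shot("t2");a0=ball("a");c=ball("t2");print(c,"swing",2*np.arcsin(np.linalg.norm(c-a0)/.16),robot.current_time_s())
E
```

```text
0 False tcp-ball along -0.0363671147870787 F along -0.24561949683927825
1 False tcp-ball along -0.03401912742943958 F along -0.3911739367828959
2 False tcp-ball along -0.032022529901612445 F along -0.7252488006579987
3 False tcp-ball along -0.0299909998979594 F along -0.43821336355599866
4 False tcp-ball along -0.028000207595008306 F along 0.052487787134197564
5 False tcp-ball along -0.026024552799358294 F along -0.5682936865858087
6 False tcp-ball along -0.024010847291753505 F along 0.22710607438676125
7 False tcp-ball along -0.023021338195679 F along -3.525154315340759
8 False tcp-ball along -0.022832865011679193 F along -7.022480797872692
9 False tcp-ball along -0.022664689757294437 F along -11.408986879962711
10 False tcp-ball along -0.02254181819477047 F along -13.650694328422986
top [339.6056 249.5634] [335 245  10  10  71]
side [280.5122 205.3415] [276 201  10  10  82]
top [344.9242 222.2879] [341 218   9  10  66]
side [308.5    204.8205] [304 200  10  10  78]
[ 0.5151 -0.0531  0.0946] swing 0.8726737157913402 85.075
```

The force rose to 13.7 N with no further travel, so the lever is on its stop. Final look before handing in.

```bash
python3 - <<'E'
import zoom
zoom.zoom("pics/t2_top.png","pics/t2_tz.png",190,110,300,150,2)
zoom.zoom("pics/t2_side.png","pics/t2_sz.png",300,60,130,300,2)
zoom.zoom("pics/t2_side.png","pics/t2_sz3.png",320,70,80,130,4)
E
```

```text
(no output)
```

View pics/t2_tz.png

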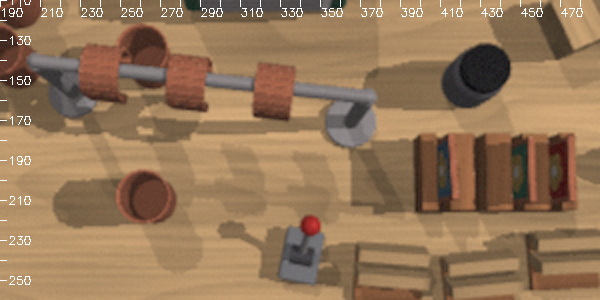

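View pics/t2_sz.png

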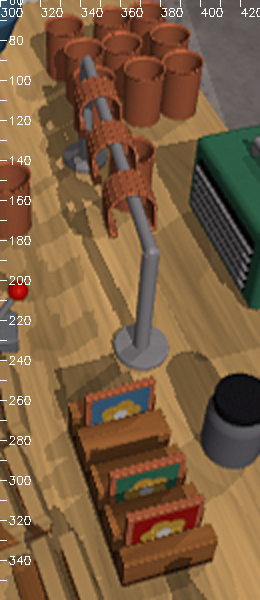

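View pics/t2_sz3.png

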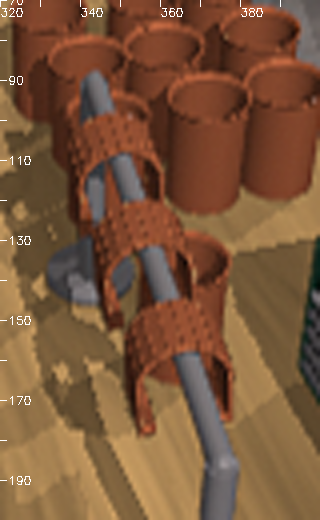

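Everything is in place and the arm is clear of it all. Handing in.

```bash
python3 - <<'E'
from station import robot,workorder
print(workorder.close_job(),robot.current_time_s())
E
```

```text
the job is handed in; nothing more can be done
the job is handed in; nothing more can be done
```

The job is done and handed in at about 85 s. Three cuffs and three plaques were present. All three cuffs hang arch-up on the rail, and the plaques stand in slots +72 (blue), -24 (green) and -72 (red). The lever was pushed over last.

**Final checks**
- **Plaques:** each met the slot floor within 1 mm of the expected height. Blue and green measured centred across the rack to about 1–2 mm in the top view; red I judged only by eye. Blue is turned about 2° in its slot.
- **Cuffs:** each met the rail at the expected height. Cuff 1 was tilted in one picture, either still swinging or knocked. It hung level again in the next picture and in the later ones.
- **Bystanders:** the cups and jar are where they were, and the arm was clear at the end.

**One disagreement:** the pictures gave a lever swing of about 0.87 rad from where it started, not the full 1.0. A second push rose to 13.7 N with no further travel, so I took it to be on its stop; I could not read the lever angle directly.

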